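# Refill the spacer feeder and put the odd sizes away

### The job

Refill the feeder with the 30 mm brass spacers that stand on the bench: swing the feeder's dust cover aside until its port is entirely clear, drop every 30 mm spacer in through the port, and swing the cover fully back over it. Put the shorter and longer spacers into the grey box and lower its lid gently until it is shut; none of those may go into the feeder, and the loupe stays where it is.

Things in the scene. Friction and masses are not known exactly. Their poses are not given: they have to be found in the camera images.
- feeder: Spacer feeder: grey metal hopper fixed to the bench, 130 (x) x 120 (y) x 72 mm high, aluminium top plate, clear front wall on its -x side. Origin at the centre of its underside. A round filling port of 46 mm diameter goes through the 5 mm top plate at x = +28 mm, y = 0; below it a slide carries what is dropped in to the front of the hopper. The slide lies about 35 mm below the port.
- port (a point): Centre of the filling port, on the upper face of the feeder's top plate (72 mm above the bench).
- cover (a joint): Dust cover of the port: a flat 3 mm steel plate with a 56 mm disc, lying 1 mm above the top plate, that turns level on one vertical pin. 0 = fully closed over the port; it grows clockwise seen from above to a stop at 1.75; the port is entirely clear above 1.3. Stays where it is left (light friction, about 1 N at the knob).
- cover_pin (a point): Axis of the cover's pin, fixed to the feeder at x = +28 mm, y = +43 mm of its frame, 73 mm above the bench; a 12 mm pin head stands 7 mm above this point.
- cover_knob (a point): Black round upright knob on the cover, 16 mm diameter, from 3 to 27 mm above the cover's underside, 61 mm from the pin; this point is on its axis, 18 mm above the underside of the cover (9 mm below the knob's top). With the cover closed it is on the feeder's -y side of the pin; it moves with the cover, over to the -x side of the pin.
- store: Spacer box: grey box fixed to the bench, 90 (x) x 100 (y) x 55 mm high, walls and floor 4 mm, open on top; its hinge side (+x) looks away from the big machine at the left, toward the small red-handled clamp. Origin at the centre of its underside.
- store_lid (a joint): Lid of the spacer box, 90 x 100 x 6 mm, hinged along the box's +x top edge. 0 = closed flat on the box, 1.57 = upright, starts leaning back at 1.6 to 1.75, stop at 1.9. Stiff hinge: it stays at any angle and takes about 1 to 2 N at its free edge to move. A small black knob stands 35 mm above its outer face, on the middle line 30 mm from the free edge.
- store_lid_hinge (a point): Middle of the lid's hinge axis: x = +45 mm, y = 0, z = 55 mm of the box; the lid's outer face is 6 mm off the plane through the axis.
- store_lid_handle (a point): Top end region of the lid's knob: 60 mm from the hinge axis, 35 mm off the lid's outer face; moves with the lid.
- loupe: Black eye loupe standing on the bench, 34 mm diameter, 35 mm high, a bystander. Origin at the centre of its underside.
- mid_1: Hexagonal brass spacer, 20 mm across flats (23 mm across corners), standing on end at the start, 30 mm long; origin at the centre of one end face, z along its length, two of its six flats facing its own +x and -x; mass about 80 g. May be absent (None).
- mid_2: Hexagonal brass spacer, 20 mm across flats (23 mm across corners), standing on end at the start, 30 mm long; origin at the centre of one end face, z along its length, two of its six flats facing its own +x and -x; mass about 80 g. May be absent (None).
- mid_3: Hexagonal brass spacer, 20 mm across flats (23 mm across corners), standing on end at the start, 30 mm long; origin at the centre of one end face, z along its length, two of its six flats facing its own +x and -x; mass about 80 g. May be absent (None).
- short_1: Hexagonal brass spacer, 20 mm across flats (23 mm across corners), standing on end at the start, 20 mm long; origin at the centre of one end face, z along its length, two of its six flats facing its own +x and -x; mass about 53 g. May be absent (None).
- long_1: Hexagonal brass spacer, 20 mm across flats (23 mm across corners), standing on end at the start, 40 mm long; origin at the centre of one end face, z along its length, two of its six flats facing its own +x and -x; mass about 107 g. May be absent (None).

How it is judged (in metres and radians):
On the way, in this order (a step that is already met when the one before it is completed fails the run):
1. the dust cover is swung aside, port entirely clear (value of joint cover above 1.3 rad), for 0.2 s.
2. all 30 mm spacers are inside the feeder (x of mid_1 in the frame of feeder between -0.065 and 0.065 m and y of mid_1 in the frame of feeder between -0.06 and 0.06 m and z of each of mid_1, mid_2, mid_3 in the frame of feeder below 0.058 m and linear speed of each of mid_1, mid_2, mid_3 below 0.05 m/s and x of mid_2 in the frame of feeder between -0.065 and 0.065 m and y of mid_2 in the frame of feeder between -0.06 and 0.06 m and x of mid_3 in the frame of feeder between -0.065 and 0.065 m and y of mid_3 in the frame of feeder between -0.06 and 0.06 m), for 0.2 s.
3. the cover is swung back over the port (value of joint cover below 0.1 rad), for 0.2 s.
At the end, for the whole second after the job is handed in: Every 30 mm spacer lies inside the feeder, every 20 mm and 40 mm spacer inside the grey box, the dust cover is closed to within 0.1 rad, the box lid to within 0.05 rad, all at rest, and the loupe is within 30 mm of where it stood (all of step 2 and x of short_1 in the frame of store between -0.045 and 0.045 m and y of short_1 in the frame of store between -0.05 and 0.05 m and z of each of short_1, long_1 in the frame of store below 0.05 m and linear speed of each of short_1, long_1 below 0.05 m/s and x of long_1 in the frame of store between -0.045 and 0.045 m and y of long_1 in the frame of store between -0.05 and 0.05 m and value of joint cover below 0.1 rad and value of joint store_lid below 0.05 rad and distance of loupe from where it was at the start of the episode below 0.03 m); the robot touches nothing.
It fails at once if a 20 mm or 40 mm spacer is put into the feeder ((x of short_1 in the frame of feeder between -0.065 and 0.065 m and y of short_1 in the frame of feeder between -0.06 and 0.06 m and z of short_1 in the frame of feeder below 0.058 m and linear speed of short_1 below 0.05 m/s) or (x of long_1 in the frame of feeder between -0.065 and 0.065 m and y of long_1 in the frame of feeder between -0.06 and 0.06 m and z of long_1 in the frame of feeder below 0.058 m and linear speed of long_1 below 0.05 m/s)).
It fails at once if the lid is slammed (faster than 4 rad/s) (velocity of joint store_lid below -4 rad/s).
It fails at once if the loupe is knocked over or pushed away by more than 30 mm (distance of loupe from where it was at the start of the episode above 0.03 m or angle between loupe's own z axis and vertical above 0.6 rad).
Of mid_1, mid_2, mid_3 only 2 to 3 are there at a start; the rules pass over those that are not, and their reading is None.
Of short_1, long_1 only 1 to 2 are there at a start; the rules pass over those that are not, and their reading is None.
At some moment in a run one of mid_1, mid_2, mid_3, short_1, long_1 may be knocked a few centimetres aside while the robot is not near it.
Once in a run the grip may slacken for a moment while it holds something.
It also fails if it takes over 210 s, if anything falls off the work surface, if the arm or the gripper's body presses on something with over 40 N, if the wrist force passes 120 N, or if a joint passes its speed limit or range.

### The arm

A 6-joint arm with a two-finger parallel gripper is mounted at the origin on a cart in front of the work surface, level with it; the furniture and walls round the work are solid. World frame = base frame: x ahead of the robot, y to its left, z up, the work surface at z = 0. Lengths are in m, angles in degrees, forces in N, time in s.
With the tool pointing down it reaches from about 0.25 to 0.725 m from the base axis. Payload 9.7 kg.
Tool frame: the origin (TCP) lies at the very end of the fingers, on their centre line; the grasp point (between the pads) lies 19 mm behind it; x points along the fingers, z is the direction in which the jaws open and shut, and the axes are right-handed (so a half turn about x gives the same grasp; the last joint's range is limited). The gripper opens to 85 mm and grips with 20 to 120 N. Pads are 22 mm wide; open, the fingers measure 114 mm over their backs; the gripper's body (76 mm by 85 mm) begins 54 mm behind the grasp point. The pads swing forward as they close: fully open they stand 13 mm farther back than shut.
Start: joints at [-75.401, 4.979, 10.078, 95.1, 0, 90], TCP at [0.139, -0.532, 0.231] pointing down, gripper open.
Joint ranges: [-179.16, 179.16], [-48.56, 103.87], [-65.8, 70.77], [-126.05, 130.52], [-82.76, 87.17], [-180, 180]. Speed limits (degrees/s): [127.2, 127.2, 147.25, 180, 180, 180].

### API

Orientations are given as [roll, pitch, yaw] about the fixed x, y, z axes, in that order (R = Rz(yaw) Ry(pitch) Rx(roll)).
In Python, from workcell import sensors, vision, job_done gives the robot as it stands.
- The arm moves only by the tool carry_out, never from a script. Its argument "increments" is a list of rows, each a list of 7 numbers: the turn, a rotation vector about the tool's x, y, z in degrees, then the shift along the tool's x, y, z in mm, then the opening in per cent of the stroke, from 0 (shut) to 100 (fully open). A call has 1 to 12 rows; each row shifts and turns the commanded pose from where the row before left it, along the tool's axes as they then stand; what a row does not reach is not made up. A row lasts 1/8 s, in which the tool goes at most 62.5 mm and 10.7 degrees, less where a joint would pass 70% of its speed; a pose out of reach is approached as far as the arm can. A call is refused whole if a number of a shift passes 62.5 or a number of a turn 10.7, either way. A call with a gripper value outside its range is refused whole. The fingers move at their own pace and stop on an object; "squeeze" is the grip in N (left out, the last holds). Time passes only in rows, so rows that do not move let the fingers close. It gives the time, the measured TCP pose, the force and the opening at its end, in the units of the state.
- sensors.get_obs(): the state, without advancing time (a new reading comes with each control period).
- vision.camera(name): name is "scene" or "top"; returns the picture (420x560x3 uint8, red, green, blue); there is no depth.
- vision.calibration(name): a dict with "camera_matrix" (3x3 intrinsics, pixels), "extrinsics" (4x4, takes a point from world to camera coordinates). Camera axes: x right, y up, looking along -z (the intrinsics and any distortion apply to the point x, -y, -z); pixel columns grow to the right and rows downward; lengths in m; the calibration is good to about 2 mm. A picture is of the moment at which its call begins. calibration takes no time and is no camera call.
- job_done(): hands the job in, once; it reports no verdict.
The state is a dict: "time": time; "q": joint angles; "qd": joint speeds; "joint_efforts": joint torques, N m; "ee_pos": TCP position; "tcp_rot": TCP orientation; "wrist_force": force on the tool from outside, world axes, zero at the start; "torque": the same for the moment, N m; "opening": finger opening in m.
Only numpy, scipy, OpenCV 4.12 (cv2) and the standard library are available. Lean on these libraries where they do the work, as an engineer would, in place of code of your own. Each camera call takes 0.05 s, during which the arm holds its last target.

## Working session

There is one attempt and no reset: what is moved stays moved. The work goes in short steps, Python scripts to look and compute and a tool call to move; the robot and the scene stay as the last step left them, time stands still between calls to the robot, and variables do not carry over. Pictures are saved under pics/ and viewed, and the job is handed in when it is done.

Besides the shell and the picture viewer there is one more tool, called after "Emit:" as name(argument=value, ...), one argument or row to a line, values as JSON. carry_out: Moves the arm, as the interface text tells. Its arguments: {"type":"object","properties":{"increments":{"type":"array"},"squeeze":{"type":"number"}},"required":["increments"]}

```bash
ls; mkdir -p pics; python3 - <<'E'
from workcell import sensors, vision
import cv2, numpy as np
np.set_printoptions(suppress=True,precision=4)
print(sensors.get_obs())
for n in("scene","top"):
    im=vision.camera(n); cv2.imwrite(f"pics/{n}0.png",im[...,::-1])
    c=vision.calibration(n); print(n,c)
E
```

```text
pics
{'time': 0.0, 'q': array([-75.3994,   5.0137,  10.0325,  95.0987,   0.0021,  90.0013]), 'qd': array([-0.0123,  0.0658,  0.079 ,  0.0624, -0.0612,  0.0158]), 'joint_efforts': array([ -0.0001, -52.039 ,  46.48  ,   0.0164,  -0.    ,  -0.    ]), 'ee_pos': array([ 0.1386, -0.532 ,  0.2305]), 'tcp_rot': array([178.488 ,  89.9201, 103.0874]), 'wrist_force': array([1.602 , 0.4479, 0.4829]), 'torque': array([-0.0177,  0.0551, -0.0137]), 'opening': 0.085233042384368}
scene {'camera_matrix': array([[497.5997,   0.    , 287.8274],
       [  0.    , 497.5997, 203.192 ],
       [  0.    ,   0.    ,   1.    ]]), 'extrinsics': array([[ 0.8978,  0.4399, -0.0199, -0.532 ],
       [-0.301 ,  0.6461,  0.7013, -0.0469],
       [ 0.3214, -0.6237,  0.7126, -1.0264],
       [ 0.    ,  0.    ,  0.    ,  1.    ]])}
top {'camera_matrix': array([[509.7099,   0.    , 269.0779],
       [  0.    , 509.7099, 201.0393],
       [  0.    ,   0.    ,   1.    ]]), 'extrinsics': array([[ 0.0202, -0.9995, -0.023 ,  0.2051],
       [ 0.9877,  0.0164,  0.1552, -0.5235],
       [-0.1548, -0.0258,  0.9876, -0.8743],
       [ 0.    ,  0.    ,  0.    ,  1.    ]])}
```

View pics/scene0.png

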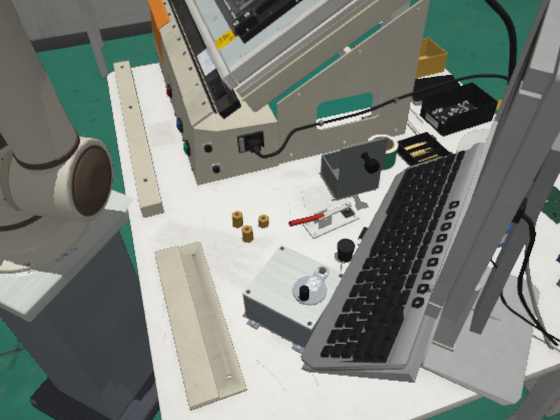

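View pics/top0.png

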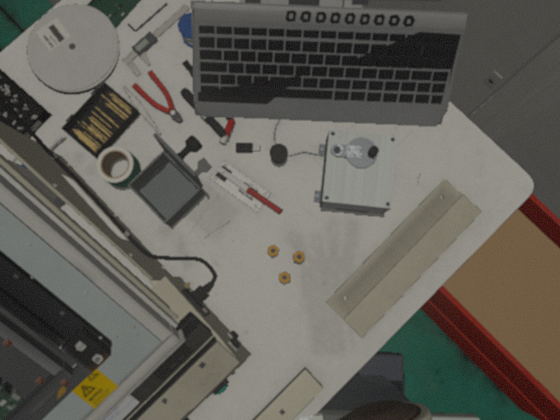

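Three brass spacers are visible: scene near (237,218), (263,221), (247,233); top near (273,251), (298,257), (285,278). The box is at top (168,187) with its lid leaning open, and the feeder is at top (358,170). The loupe is the black round object at top (278,154). I'll zoom in.

```bash
cat > h.py <<'E'
import numpy as np, cv2
from workcell import sensors, vision
np.set_printoptions(suppress=True,precision=4)
def cal(n):
    c=vision.calibration(n); return np.array(c["camera_matrix"]),np.array(c["extrinsics"])
def proj(n,P):
    K,E=cal(n); P=np.atleast_2d(P); c=P@E[:3,:3].T+E[:3,3]
    v=np.stack([c[:,0],-c[:,1],-c[:,2]],1)@K.T
    return v[:,:2]/v[:,2:]
def ray(n,uv):
    K,E=cal(n); d=np.linalg.inv(K)@[uv[0],uv[1],1]; d=np.array([d[0],-d[1],-d[2]])
    R=E[:3,:3]; return -R.T@E[:3,3], R.T@d
def onz(n,uv,z):
    o,d=ray(n,uv); return o+d*(z-o[2])/d[2]
def tri(ps):
    A=np.zeros((3,3));b=np.zeros(3)
    for n,uv in ps:
        o,d=ray(n,uv); d=d/np.linalg.norm(d); M=np.eye(3)-np.outer(d,d); A+=M;b+=M@o
    return np.linalg.solve(A,b)
def crop(n,src,x,y,w,h,out,s=6):
    im=src[y:y+h,x:x+w]; cv2.imwrite(out,cv2.resize(im,None,fx=s,fy=s,interpolation=cv2.INTER_CUBIC))
E
python3 - <<'E'
from h import *
s=cv2.imread("pics/scene0.png");t=cv2.imread("pics/top0.png")
a=cv2.resize(s[205:245,225:275],None,fx=8,fy=8,interpolation=2); b=cv2.resize(t[240:290,260:310],None,fx=8,fy=8,interpolation=2)
a=cv2.copyMakeBorder(a,0,b.shape[0]-a.shape[0],0,0,0)
cv2.imwrite("pics/z1.png",np.hstack([a,b]))
cv2.imwrite("pics/z2.png",cv2.resize(s[235:345,235:365],None,fx=5,fy=5,interpolation=2))
cv2.imwrite("pics/z3.png",cv2.resize(t[115:235,120:280],None,fx=5,fy=5,interpolation=2))
cv2.imwrite("pics/z4.png",cv2.resize(t[115:215,265:405],None,fx=5,fy=5,interpolation=2))
E
```

```text
(no output)
```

View pics/z1.png

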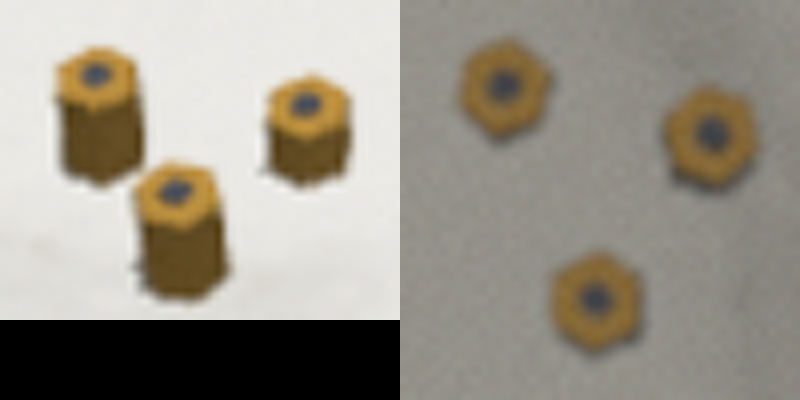

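View pics/z2.png

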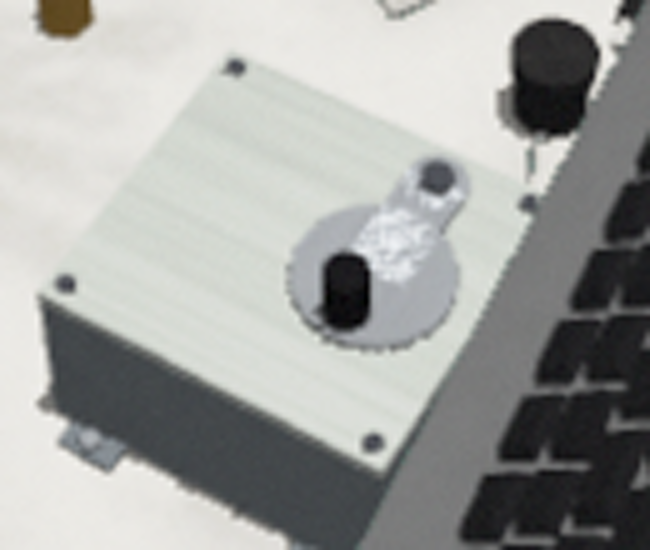

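View pics/z3.png

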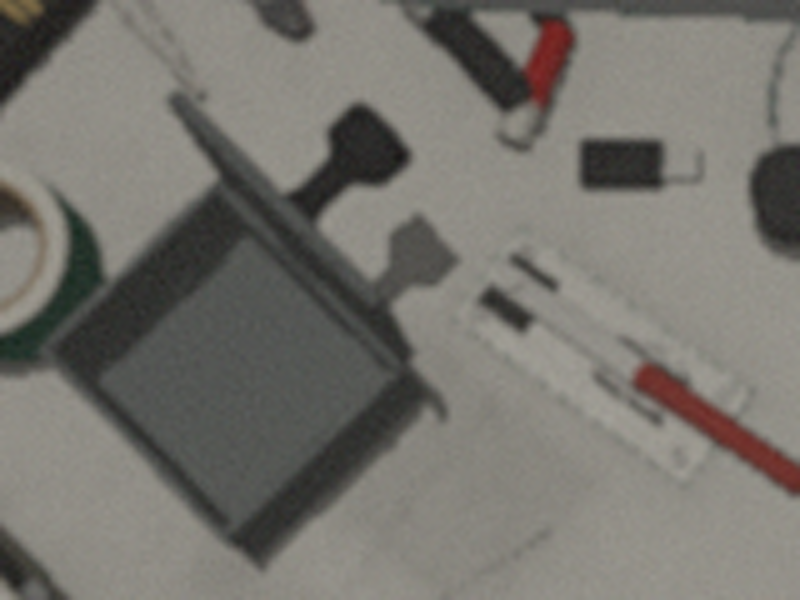

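View pics/z4.png

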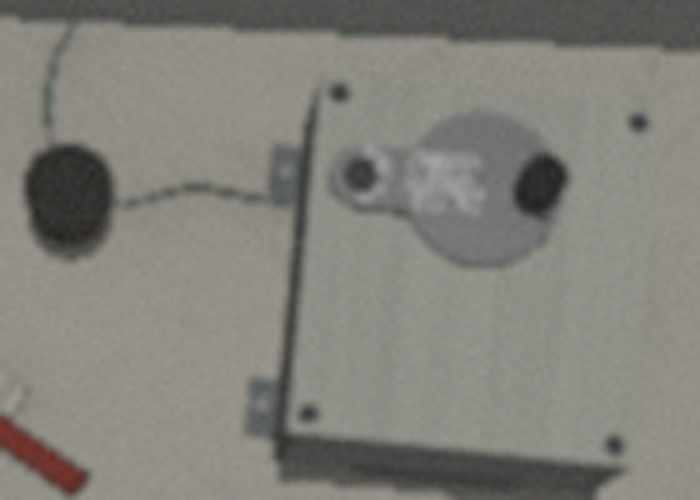

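Scene crop: the left and lower spacers look about equal in length, and the right one (scene 263,221) is clearly shorter, so it is probably the 20 mm one. Next I'll triangulate everything.

```bash
python3 - <<'E'
from h import *
S=lambda x,y:(225+x/8-.5+.06,205+y/8-.44)
T=lambda x,y:(260+(x-400)/8-.44,240+y/8-.44)
# top-face centres (hole) scene/top
for nm,s,t in [("left",S(97,76),T(506,87)),("low",S(177,193),T(597,300)),("right",S(307,105),T(713,134))]:
    p=tri([("scene",s),("top",t)]); print(nm,p,proj("scene",p)[0]-s,proj("top",p)[0]-t)
    for z in(.02,.03,.04): print("   ",z,onz("scene",s,z)[:2],onz("top",t,z)[:2])
S2=lambda x,y:(235+x/5-.4,235+y/5-.4)
T4=lambda x,y:(265+x/5-.4,115+y/5-.4)
T3=lambda x,y:(120+x/5-.4,115+y/5-.4)
print("feeder screws (z.072)")
sc=[S2(235,67),S2(66,285),S2(373,443),S2(528,204)]
tp=[T4(309,413),T4(614,444),T4(638,122),T4(340,92)]
for s in sc: print("s",onz("scene",s,.073))
for t in tp: print("t",onz("top",t,.073))
print("pin",onz("scene",S2(438,176),.08),onz("top",T4(361,174),.08))
print("knob top",onz("scene",S2(346,262),.100),onz("top",T4(546,172),.100))
print("loupe",onz("scene",S2(556,52),.035),onz("top",T4(68,180),.035))
print("box corners top z.055")
for t in [(52,350),(262,565),(415,375),(222,182)]: print(onz("top",T3(*t),.055))
# keyboard
print("kbd tri", tri([("scene",(305,365)),("top",(440,122))]))
E
```

```text
left [0.4128 0.1915 0.0443] [11.6304 -2.5625] [ 8.1655 10.4782]
    0.02 [0.3819 0.1947] [0.4324 0.2067]
    0.03 [0.3875 0.1869] [0.4318 0.2065]
    0.04 [0.3931 0.1791] [0.4313 0.2063]
low [ 0.3932  0.1905 -0.0169] [-4.6261  0.5868] [-2.8493 -4.3224]
    0.02 [0.4199 0.1686] [0.385  0.1853]
    0.03 [0.4249 0.1612] [0.3849 0.1853]
    0.04 [0.43   0.1538] [0.3848 0.1854]
right [0.4365 0.1707 0.0544] [-9.5568  1.1092] [-5.6096 -8.9884]
    0.02 [0.435  0.2084] [0.4227 0.1596]
    0.03 [0.4399 0.2004] [0.4222 0.1599]
    0.04 [0.4448 0.1925] [0.4217 0.1602]
feeder screws (z.072)
s [0.5252 0.1157 0.073 ]
s [0.5163 0.0099 0.073 ]
s [ 0.6312 -0.0004  0.073 ]
s [0.6406 0.1046 0.073 ]
t [0.5233 0.1144 0.073 ]
t [0.5142 0.0091 0.073 ]
t [ 0.6293 -0.0012  0.073 ]
t [0.6389 0.1037 0.073 ]
pin [0.6107 0.0975 0.08  ] [0.6072 0.0971 0.08  ]
knob top [0.6032 0.0401 0.1   ] [0.6035 0.0363 0.1   ]
loupe [0.6155 0.2006 0.035 ] [0.6153 0.2    0.035 ]
box corners top z.055
[0.5435 0.465  0.055 ]
[0.4673 0.3853 0.055 ]
[0.5365 0.3337 0.055 ]
[0.6064 0.4068 0.055 ]
kbd tri [ 0.6566 -0.0774  0.0952]
```

```bash
python3 - <<'E'
from h import *
s=cv2.imread("pics/scene0.png");t=cv2.imread("pics/top0.png")
cv2.imwrite("pics/z5.png",cv2.resize(s[125:245,285:405],None,fx=5,fy=5,interpolation=2))
cv2.imwrite("pics/z6.png",cv2.resize(s[140:385,290:480],None,fx=2.4,fy=2.4,interpolation=2))
E
```

```text
(no output)
```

View pics/z5.png

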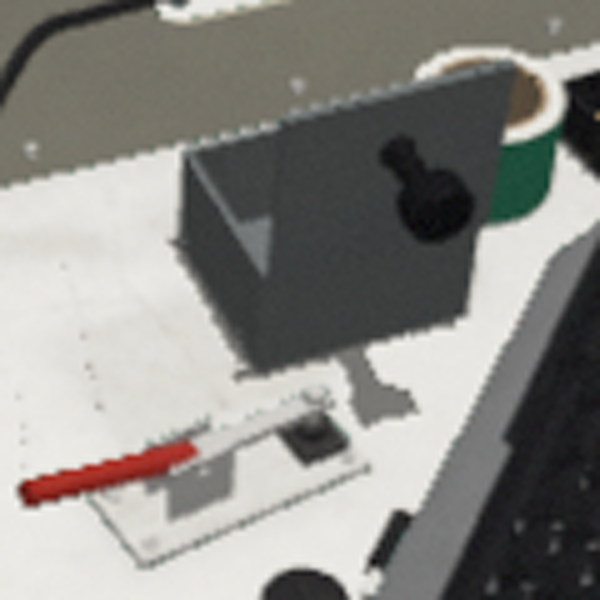

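View pics/z6.png

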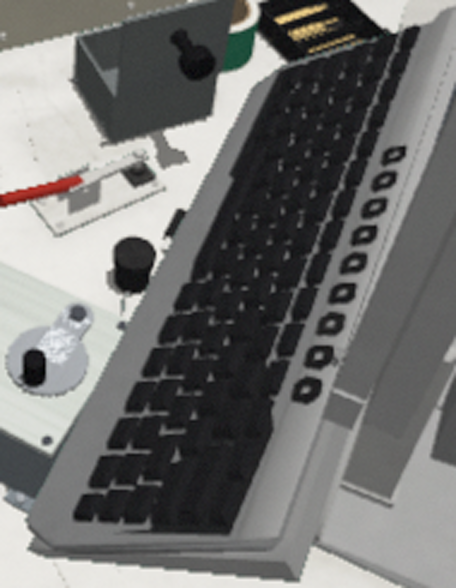

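Matching the views by geometry:
- Scene left pairs with top lower: 30 mm, at (0.386, 0.186).
- Scene lower pairs with top right: 30 mm, at (0.423, 0.160).
- Scene right pairs with top left: 20 mm, at (0.433, 0.207).

Feeder yaw is about -5°, and the computed pin and knob positions agree with both views. Next: box and lid, keyboard height, and the current tool axes.

```bash
cat >> h.py <<'E'
from scipy.spatial.transform import Rotation as Rn
def axes(o=None):
    o=o or sensors.get_obs(); return Rn.from_euler('xyz',o['tcp_rot'],degrees=True).as_matrix()
def go(target,jaw=None):
    """remaining shift in tool axes (mm) to world target; jaw = desired world angle (deg) of jaw axis -> turn about tool x"""
    o=sensors.get_obs(); R=axes(o)
    print("t",round(o['time'],2),"pos",o['ee_pos'],"open",round(o['opening']*1000,1),"F",o['wrist_force'])
    a=np.degrees(np.arctan2(R[1,2],R[0,2])); print("jaw angle",a.round(1), "toolx",R[:,0],"tooly",R[:,1],"toolz",R[:,2])
    # if tool turned about x by +t deg (x is down) jaw angle a changes by -t
    if jaw is not None:
        t=-((jaw-a+90)%180-90); print("turn x",round(t,1))
    d=np.array(target)-o['ee_pos']; print("world d mm",(d*1000).round(1),"tool now",(R.T@d*1000).round(1))
    if jaw is not None: print("tool after turn",((R@Rn.from_rotvec([t,0,0],degrees=True).as_matrix()).T@d*1000).round(1))
E
python3 - <<'E'
from h import *
Z5=lambda x,y:(285+x/5-.4,125+y/5-.4); Z6=lambda x,y:(290+x/2.4-.3,140+y/2.4-.3)
T3=lambda x,y:(120+x/5-.4,115+y/5-.4)
print("kb near",tri([("scene",Z6(30,530)),("top",(440,122))]),"far",tri([("scene",Z6(275,75)),("top",(195,115))]))
for n,s in(("bottom corner -y,+x",(262,372)),("bottom +x+y",(465,320)),("bottom -x-y",(178,243))): print(n,onz("scene",Z5(*s),0))
print("top corner -x-y",onz("scene",Z5(186,153),.055))
print("lid knob",tri([("scene",Z5(435,205)),("top",T3(370,145))]))
print("lid free corners +y",tri([("scene",Z5(512,65)),("top",T3(175,97))]))
go([.603,.038,.2],85)
E
```

```text
kb near [ 0.6529 -0.0758  0.1029] far [0.6628 0.3467 0.1158]
bottom corner -y,+x [0.5432 0.3396 0.    ]
bottom +x+y [0.6111 0.4065 0.    ]
bottom -x-y [ 0.4779  0.3999 -0.    ]
top corner -x-y [0.4808 0.3983 0.055 ]
lid knob [0.6061 0.3436 0.1139]
lid free corners +y [0.6139 0.4036 0.142 ]
t 0.1 pos [ 0.1386 -0.5321  0.2307] open 85.1 F [0.7438 0.2089 0.7951]
jaw angle -75.4 toolx [-0.0003  0.0011 -1.    ] tooly [ 0.9677  0.252  -0.    ] toolz [ 0.252  -0.9677 -0.0011]
turn x 19.6
world d mm [464.4 570.1 -30.7] tool now [  31.2  593.1 -434.6]
tool after turn [  31.2  413.  -608.3]
```

Keyboard edge: x ≈ 0.655, about 0.10–0.115 m high. Box centre ≈ (0.543, 0.401), yaw ≈ -44°, and its lid is near upright. Moving above the cover knob.

Emit:
carry_out(
  increments=[
    [9.8, 0, 0, 0, 0, 0, 40],
    [9.8, 0, 0, 0, 0, 0, 40],
    [0, 0, 0, 0, 20.6, -30.4, 40],
    [0, 0, 0, 0, 20.6, -30.4, 40],
    [0, 0, 0, 0, 20.6, -30.4, 40],
    [0, 0, 0, 0, 20.6, -30.4, 40],
    [0, 0, 0, 0, 20.6, -30.4, 40],
    [0, 0, 0, 0, 20.6, -30.4, 40],
    [0, 0, 0, 0, 20.6, -30.4, 40],
    [0, 0, 0, 0, 20.6, -30.4, 40],
    [0, 0, 0, 0, 20.6, -30.4, 40],
    [0, 0, 0, 0, 20.6, -30.4, 40],
  ],
  squeeze=30,
)

```text
time: 1.6
ee_pos: [0.3709, -0.2463, 0.231]
tcp_rot: [-109.2, 90.0, 155.7]
wrist_force: [0.7, -0.8, 0.5]
opening: 0.034
```

Emit:
carry_out(
  increments=[
    [0, 0, 0, 0, 20.6, -30.4, 40],
    [0, 0, 0, 0, 20.6, -30.4, 40],
    [0, 0, 0, 0, 20.6, -30.4, 40],
    [0, 0, 0, 0, 20.6, -30.4, 40],
    [0, 0, 0, 0, 20.6, -30.4, 40],
    [0, 0, 0, 0, 20.6, -30.4, 40],
    [0, 0, 0, 0, 20.6, -30.4, 40],
    [0, 0, 0, 0, 20.6, -30.4, 40],
    [0, 0, 0, 0, 20.6, -30.4, 40],
    [0, 0, 0, 0, 20.6, -30.4, 40],
    [0, 0, 0, 0, 0, 0, 40],
  ],
)

```text
time: 2.98
ee_pos: [0.5989, -0.0022, 0.231]
tcp_rot: [-176.2, 88.2, 92.8]
wrist_force: [-0.4, 0.6, 0.2]
opening: 0.0342
```

```bash
python3 - <<'E'
from h import *
go([.603,.038,.079],85); print(sensors.get_obs()['q'])
cv2.imwrite("pics/s1.png",vision.camera("scene")[...,::-1]);cv2.imwrite("pics/t1.png",vision.camera("top")[...,::-1])
E
```

```text
t 2.98 pos [ 0.5989 -0.0022  0.231 ] open 34.2 F [-0.3802  0.571   0.2041]
jaw angle -91.0 toolx [-0.0015  0.0317 -0.9995] tooly [ 0.9998 -0.0177 -0.0021] toolz [-0.0178 -0.9993 -0.0317]
turn x 4.0
world d mm [   4.1   40.2 -152. ] tool now [153.2   3.7 -35.4]
tool after turn [153.2   1.2 -35.6]
[ -1.0715  12.0117  17.912   96.0222   1.8142 179.9437]
```

The last joint reached its limit, so that jaw direction isn't usable. I'll use the jaw along feeder x instead, and straighten the tool.

Emit:
carry_out(
  increments=[
    [-9.5, 0, 0, 0, 0, 0, 40],
    [0, -1.8, 0, 0, 0, 0, 40],
    [-9.5, 0, 0, 0, 0, 0, 40],
    [-9.5, 0, 0, 0, 0, 0, 40],
    [-9.5, 0, 0, 0, 0, 0, 40],
    [-9.5, 0, 0, 0, 0, 0, 40],
    [-9.5, 0, 0, 0, 0, 0, 40],
    [-9.5, 0, 0, 0, 0, 0, 40],
    [-9.5, 0, 0, 0, 0, 0, 40],
    [-9.5, 0, 0, 0, 0, 0, 40],
    [0, 0, 0, 0, 0, 0, 40],
    [0, 0, 0, 0, 0, 0, 40],
  ],
)

```text
time: 4.58
ee_pos: [0.5981, -0.003, 0.2325]
tcp_rot: [5.6, 89.7, -0.3]
wrist_force: [-0.6, 0.1, -0.4]
opening: 0.0342
```

```bash
python3 - <<'E'
from h import *
go([.603,.038,.079],-5); print(sensors.get_obs()['q'])
E
```

```text
t 4.58 pos [ 0.5981 -0.003   0.2325] open 34.2 F [-0.5921  0.0588 -0.3812]
jaw angle -5.9 toolx [ 0.0052 -0.     -1.    ] tooly [0.1028 0.9947 0.0005] toolz [ 0.9947 -0.1028  0.0051]
turn x -0.9
world d mm [   4.9   41.  -153.5] tool now [153.5  41.2  -0.1]
tool after turn [153.5  41.2   0.5]
[-0.2884 11.4876 17.4799 95.6963  0.0002 95.6099]
```

View pics/t1.png

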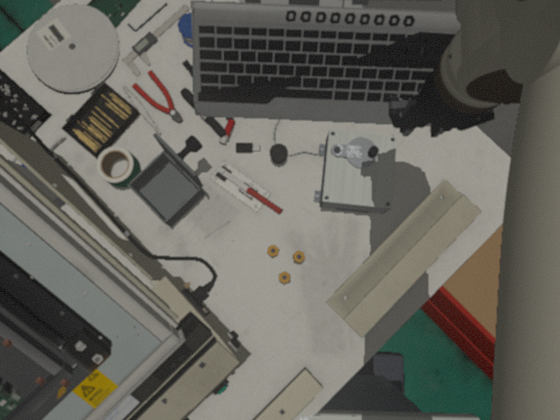

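Emit:
carry_out(
  increments=[
    [0, 0, 0, 0, 20.6, 0, 40],
    [0, 0, 0, 0, 20.6, 0, 40],
    [0, 0, 0, 30, 0, 0, 40],
    [0, 0, 0, 40, 0, 0, 40],
    [0, 0, 0, 40, 0, 0, 40],
    [0, 0, 0, 20, 0, 0, 40],
    [0, 0, 0, 12, 0, 0, 40],
    [0, 0, 0, 10, 0, 0, 40],
    [0, 0, 0, 0, 0, 0, 40],
    [0, 0, 0, 0, 0, 0, 40],
  ],
)

```text
time: 5.82
ee_pos: [0.6035, 0.0382, 0.0812]
tcp_rot: [10.8, 89.7, 5.2]
wrist_force: [-0.9, -0.0, 0.2]
opening: 0.0342
```

```bash
python3 - <<'E'
from h import *
go([.603,.038,.080],-5)
s=vision.camera("scene")[...,::-1]
cv2.imwrite("pics/s2.png",cv2.resize(s[200:380,220:400],None,fx=3.3,fy=3.3,interpolation=2))
E
```

```text
t 5.83 pos [0.6035 0.0382 0.0812] open 34.2 F [-0.9301 -0.0334  0.2125]
jaw angle -5.6 toolx [ 0.0061  0.0005 -1.    ] tooly [0.0976 0.9952 0.0011] toolz [ 0.9952 -0.0976  0.006 ]
turn x -0.6
world d mm [-0.5 -0.2 -1.2] tool now [ 1.2 -0.3 -0.4]
tool after turn [ 1.2 -0.3 -0.4]
```

View pics/s2.png

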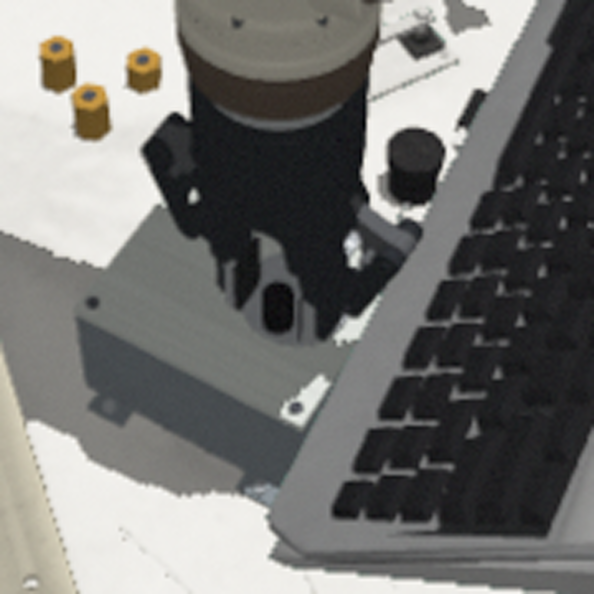

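The knob sits between the open fingers. Closing gently.

Emit:
carry_out(
  increments=[
    [0, 0, 0, 0, 0, 0, 25],
    [0, 0, 0, 0, 0, 0, 10],
    [0, 0, 0, 0, 0, 0, 10],
    [0, 0, 0, 0, 0, 0, 10],
    [0, 0, 0, 0, 0, 0, 10],
  ],
  squeeze=20,
)

```text
time: 6.5
ee_pos: [0.6033, 0.0381, 0.0808]
tcp_rot: [9.4, 89.7, 3.8]
wrist_force: [0.2, 0.1, 5.8]
opening: 0.015
```

Emit:
carry_out(
  increments=[
    [0, 0, 0, -1.5, 0, 0, 10],
    [0, 0, 0, 0, 0.8, -9.7, 10],
    [0, 0, 0, 0, 2.3, -9.5, 10],
    [0, 0, 0, 0, 3.8, -9.0, 10],
    [0, 0, 0, 0, 5.2, -8.3, 10],
    [0, 0, 0, 0, 6.4, -7.3, 10],
    [0, 0, 0, 0, 7.5, -6.2, 10],
    [0, 0, 0, 0, 8.4, -4.9, 10],
    [0, 0, 0, 0, 9.1, -3.5, 10],
    [0, 0, 0, 0, 9.5, -2.0, 10],
    [0, 0, 0, 0, 9.7, -0.5, 10],
    [0, 0, 0, 0, 0, 0, 10],
  ],
)

```text
time: 8.0
ee_pos: [0.5485, 0.1073, 0.0816]
tcp_rot: [13.2, 89.7, 7.6]
wrist_force: [2.1, -2.1, -1.0]
opening: 0.0147
```

Emit:
carry_out(
  increments=[
    [0, 0, 0, 0, 0, 0, 10],
    [0, 0, 0, 0, 0, 0, 40],
    [0, 0, 0, 0, 0, 0, 40],
    [0, 0, 0, -20, 0, 0, 40],
    [0, 0, 0, -30, 0, 0, 40],
    [0, 0, 0, -40, 0, 0, 40],
    [0, 0, 0, -40, -40, -40, 40],
    [0, 0, 0, 0, -40, -40, 40],
    [0, 0, 0, 0, 0, 0, 40],
    [0, 0, 0, 0, 0, 0, 40],
  ],
)

```text
time: 9.25
ee_pos: [0.465, 0.0381, 0.2074]
tcp_rot: [14.3, 89.7, 8.7]
wrist_force: [0.0, 0.1, -0.0]
opening: 0.0344
```

```bash
python3 - <<'E'
from h import *
go([.423,.160,.1],-5)
t=vision.camera("top")[...,::-1]; s=vision.camera("scene")[...,::-1]
cv2.imwrite("pics/c3.png",np.hstack([cv2.resize(t[110:300,250:410],(400,475)),cv2.resize(s[200:360,220:380],(400,475))]))
E
```

```text
t 9.25 pos [0.465  0.0381 0.2074] open 34.4 F [ 0.017   0.0829 -0.0242]
jaw angle -5.6 toolx [ 0.0056  0.0009 -1.    ] tooly [0.098  0.9952 0.0014] toolz [ 0.9952 -0.098   0.0055]
turn x -0.6
world d mm [ -42.   121.9 -107.4] tool now [107.3 117.  -54.3]
tool after turn [107.3 117.6 -53. ]
```

View pics/c3.png

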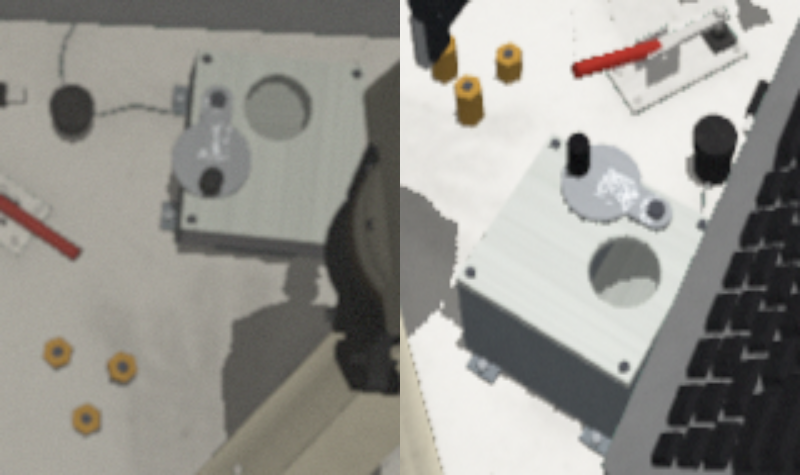

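The cover is at the -x side of its pin and the port (top px ≈361,153; scene px ≈345,309) is fully clear. Now measuring the spacers precisely, including flat directions.

```bash
cat >> h.py <<'E'
def brass(n,im=None,box=None):
    im=vision.camera(n) if im is None else im
    if box: x,y,w,h=box
    else: x,y,w,h=0,0,560,420
    c=cv2.resize(im[y:y+h,x:x+w],None,fx=8,fy=8,interpolation=cv2.INTER_CUBIC)
    hsv=cv2.cvtColor(c,cv2.COLOR_RGB2HSV)
    v=80 if n=="top" else 120
    m=cv2.inRange(hsv,(12,110,v),(28,255,255)); 
    m=cv2.morphologyEx(m,cv2.MORPH_CLOSE,np.ones((25,25))); m=cv2.morphologyEx(m,cv2.MORPH_OPEN,np.ones((9,9)))
    cs,_=cv2.findContours(m,cv2.RETR_EXTERNAL,cv2.CHAIN_APPROX_NONE)
    out=[]
    for k in cs:
        if cv2.contourArea(k)<1500: continue
        h_=cv2.convexHull(k)[:,0].astype(float); M=cv2.moments(h_.astype(np.float32))
        out.append((((M['m10']/M['m00'])+.5)/8-.5+x,((M['m01']/M['m00'])+.5)/8-.5+y,cv2.contourArea(k)/64,(h_+.5)/8-.5+np.array([x,y])))
    return out
def hexang(n,hull,z):
    P=np.array([onz(n,p,z)[:2] for p in hull]); best=[]
    for a in range(0,60,3):
        w=[]
        for b in (a,a+60,a+120):
            d=np.array([np.cos(np.radians(b)),np.sin(np.radians(b))]); w.append(np.ptp(P@d))
        best.append((np.mean(w),a))
    best.sort(); return best[0],best[-1]
E
python3 - <<'E'
from h import *
t=vision.camera("top");s=vision.camera("scene")
print("port",onz("top",(361.2,153.2),.072),onz("scene",(220+225/2.5,200+272/475*160),.072))
for n,im,b in(("top",t,(240,220,90,90)),("scene",s,(215,195,80,60))):
    for x,y,a,h in brass(n,im,b):
        print(n,round(x,1),round(y,1),round(a),[onz(n,(x,y),z)[:2].round(4).tolist() for z in(.02,.03)],hexang(n,h,.03))
E
```

```text
port [0.6031 0.0534 0.072 ] [0.608 0.054 0.072]
top 284.1 277.3 85 [[0.3846, 0.1854], [0.3845, 0.1855]] ((np.float64(0.01811053165469657), 27), (np.float64(0.019264024800359072), 54))
top 298.4 256.5 89 [[0.4223, 0.1601], [0.4218, 0.1604]] ((np.float64(0.018686753813838646), 42), (np.float64(0.02006069274489315), 12))
top 272.6 250.6 82 [[0.4321, 0.2071], [0.4315, 0.2069]] ((np.float64(0.017978424057096775), 21), (np.float64(0.01931545973313289), 51))
scene 246.6 229.2 70 [[0.4203, 0.1673], [0.4254, 0.1599]] ((np.float64(0.022903393072812837), 42), (np.float64(0.024272650196101215), 15))
scene 263.3 218.5 60 [[0.4367, 0.2068], [0.4415, 0.1988]] ((np.float64(0.020848504471716756), 27), (np.float64(0.021843177669578467), 51))
```

Emit:
carry_out(
  increments=[
    [-10.3, 0, 0, 0, 0, 0, 40],
    [-10.3, 0, 0, 0, 0, 0, 40],
    [-10.3, 0, 0, 0, 0, 0, 40],
    [-10.3, 0, 0, 0, 0, 0, 40],
    [-10.3, 0, 0, 0, 0, 0, 40],
    [-10.3, 0, 0, 0, 0, 0, 40],
    [-10.3, 0, 0, 0, 0, 0, 40],
    [-10.3, 0, 0, 0, 0, 0, 40],
    [-10.3, 0, 0, 0, 0, 0, 40],
    [0, 0, 0, 0, 0, 0, 40],
  ],
)

```text
time: 10.7
ee_pos: [0.4651, 0.0385, 0.2068]
tcp_rot: [-80.2, 89.8, 6.8]
wrist_force: [-0.7, -0.6, -0.3]
opening: 0.0342
```

```bash
python3 - <<'E'
from h import *
go([.3855,.1857,.1],87); print(sensors.get_obs()['q'])
E
```

```text
t 10.7 pos [0.4651 0.0385 0.2068] open 34.2 F [-0.6614 -0.5771 -0.3207]
jaw angle 87.1 toolx [ 0.004   0.0005 -1.    ] tooly [-0.9987  0.051  -0.004 ] toolz [0.051  0.9987 0.0007]
turn x 0.1
world d mm [ -79.6  147.2 -106.8] tool now [106.6  87.4 142.9]
tool after turn [106.6  87.6 142.8]
[ 4.7239 -7.0754 -4.5201 92.3253  0.0085  7.6499]
```

Emit:
carry_out(
  increments=[
    [0, 0, 0, 0, 22, 35.7, 40],
    [0, 0, 0, 0, 22, 35.7, 40],
    [0, 0, 0, 0, 22, 35.7, 40],
    [0, 0, 0, 20, 21.5, 35.7, 40],
    [0, 0, 0, 40, 0, 0, 40],
    [0, 0, 0, 46, 0, 0, 40],
    [0, 0, 0, 0, 0, 0, 40],
    [0, 0, 0, 0, 0, 0, 40],
  ],
)

```text
time: 11.7
ee_pos: [0.3857, 0.1855, 0.1025]
tcp_rot: [-77.3, 89.7, 9.6]
wrist_force: [0.0, 0.0, 1.1]
opening: 0.0344
```

```bash
python3 - <<'E'
from h import *
go([.3855,.1857,.006],87)
s=vision.camera("scene")[...,::-1];t=vision.camera("top")[...,::-1]
cv2.imwrite("pics/c4.png",np.hstack([cv2.resize(t[200:320,220:340],(400,400)),cv2.resize(s[140:260,190:310],(400,400))]))
E
```

```text
t 11.7 pos [0.3857 0.1855 0.1025] open 34.4 F [0.0119 0.0358 1.1099]
jaw angle 87.0 toolx [ 0.006  0.001 -1.   ] tooly [-0.9986  0.0524 -0.0059] toolz [0.0524 0.9986 0.0013]
turn x -0.0
world d mm [ -0.2   0.2 -96.5] tool now [96.5  0.8  0.1]
tool after turn [96.5  0.8  0.1]
```

View pics/c4.png

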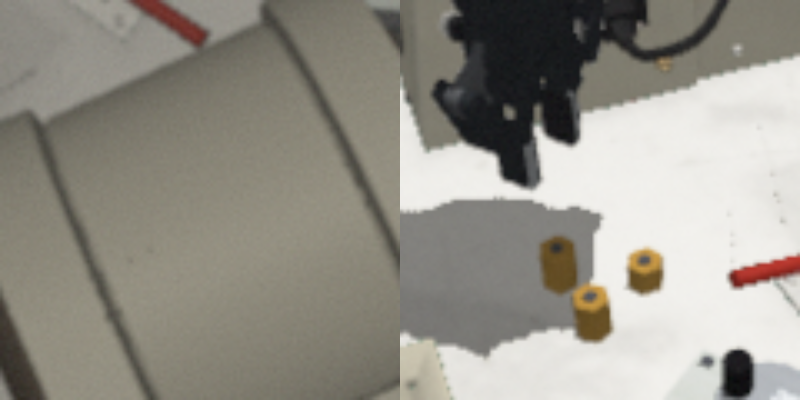

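The gripper is above spacer A (scene crop ≈ 558,262) and nothing has moved. Descending and gripping.

Emit:
carry_out(
  increments=[
    [0, 0, 0, 40, 0.5, 0, 40],
    [0, 0, 0, 34, 0, 0, 40],
    [0, 0, 0, 14, 0, 0, 40],
    [0, 0, 0, 6, 0, 0, 40],
    [0, 0, 0, 0, 0, 0, 20],
    [0, 0, 0, 0, 0, 0, 10],
    [0, 0, 0, 0, 0, 0, 10],
    [0, 0, 0, 0, 0, 0, 10],
    [0, 0, 0, 0, 0, 0, 10],
  ],
  squeeze=60,
)

```text
time: 12.92
ee_pos: [0.3857, 0.1855, 0.0078]
tcp_rot: [-76.8, 89.6, 10.3]
wrist_force: [0.4, -0.4, 6.0]
opening: 0.0206
```

Emit:
carry_out(
  increments=[
    [0, 0, 0, -10, 0, 0, 10],
    [0, 0, 0, -30, 0, 0, 10],
    [0, 0, 0, -40, 0, 0, 10],
    [0, 0, 0, -40, 0, 0, 10],
    [0, 0, 0, -10, 0, 0, 10],
    [0, 0, 0, 0, 0, 0, 10],
  ],
)

```text
time: 13.68
ee_pos: [0.3846, 0.1852, 0.137]
tcp_rot: [-79.3, 89.7, 7.8]
wrist_force: [-0.1, 0.8, -1.7]
opening: 0.0205
```

```bash
python3 - <<'E'
from h import *
go([.605,.055,.15],-5)
E
```

```text
t 13.68 pos [0.3846 0.1852 0.137 ] open 20.5 F [-0.0953  0.8286 -1.7247]
jaw angle 87.1 toolx [ 0.0054  0.0007 -1.    ] tooly [-0.9987  0.0505 -0.0053] toolz [0.0505 0.9987 0.001 ]
turn x -87.9
world d mm [ 220.4 -130.2   13. ] tool now [ -11.9 -226.8 -118.9]
tool after turn [ -11.9  110.5 -231. ]
```

Held, 20.5 mm across. Carrying over to the port.

Emit:
carry_out(
  increments=[
    [0, 0, 0, 0, -28.3, -14.9, 10],
    [0, 0, 0, 0, -28.3, -14.9, 10],
    [0, 0, 0, 0, -28.3, -14.9, 10],
    [0, 0, 0, 0, -28.3, -14.9, 10],
    [0, 0, 0, 0, -28.3, -14.9, 10],
    [0, 0, 0, 0, -28.3, -14.9, 10],
    [0, 0, 0, 0, -28.3, -14.9, 10],
    [0, 0, 0, 0, -28.3, -14.9, 10],
    [0, 0, 0, 0, 0, 0, 10],
    [0, 0, 0, 0, 0, 0, 10],
  ],
)

```text
time: 14.92
ee_pos: [0.6036, 0.0548, 0.1364]
tcp_rot: [-77.3, 89.9, 9.8]
wrist_force: [-0.2, 0.3, -1.1]
opening: 0.0205
```

```bash
python3 - <<'E'
from h import *
go([.605,.055,.082],87)
s=vision.camera("scene")[...,::-1]
cv2.imwrite("pics/c5.png",cv2.resize(s[190:340,230:380],(600,600),interpolation=2))
E
```

```text
t 14.93 pos [0.6036 0.0548 0.1364] open 20.5 F [-0.2481  0.3314 -1.0731]
jaw angle 87.1 toolx [ 0.0022  0.0004 -1.    ] tooly [-0.9987  0.0506 -0.0022] toolz [0.0506 0.9987 0.0005]
turn x 0.1
world d mm [  1.4   0.2 -54.4] tool now [54.4 -1.3  0.2]
tool after turn [54.4 -1.3  0.2]
```

View pics/c5.png

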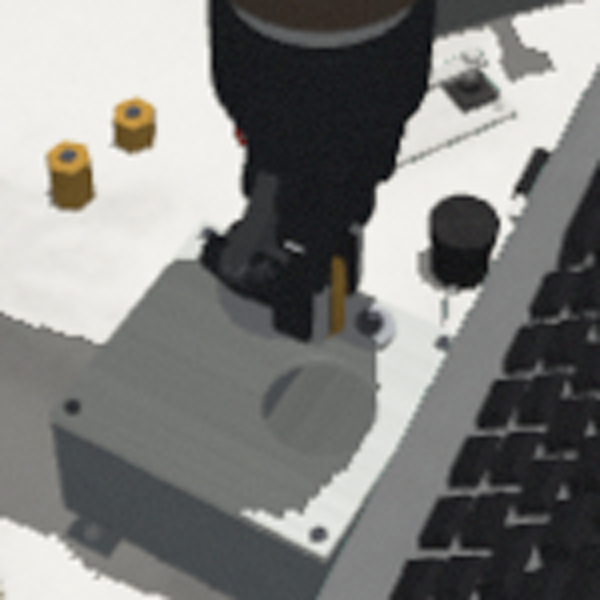

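The spacer is held upright above the port. Lowering and releasing.

Emit:
carry_out(
  increments=[
    [0, 0, 0, 20, -1.3, 0, 10],
    [0, 0, 0, 20, 0, 0, 10],
    [0, 0, 0, 14, 0, 0, 10],
    [0, 0, 0, 0, 0, 0, 10],
    [0, 0, 0, 0, 0, 0, 40],
    [0, 0, 0, 0, 0, 0, 40],
    [0, 0, 0, 0, 0, 0, 40],
    [0, 0, 0, 0, 0, 0, 40],
  ],
)

```text
time: 15.98
ee_pos: [0.6062, 0.0547, 0.0842]
tcp_rot: [-81.7, 89.7, 5.4]
wrist_force: [0.9, -0.2, -0.1]
opening: 0.034
```

Emit:
carry_out(
  increments=[
    [0, 0, 0, -30, 0, 0, 40],
    [0, 0, 0, -50, 0, 0, 40],
    [0, 0, 0, -40, 0, 0, 40],
    [-10.5, 0, 0, 0, 26, 15, 40],
    [-10.5, 0, 0, 0, 26, 15, 40],
    [0, 0, 0, 0, 26, 15, 40],
    [0, 0, 0, 0, 26, 15, 40],
    [0, 0, 0, 0, 26, 15, 40],
    [0, 0, 0, 0, 0, 0, 40],
  ],
)

```text
time: 17.1
ee_pos: [0.4634, 0.1012, 0.204]
tcp_rot: [-100.4, 89.6, 7.7]
wrist_force: [0.9, -0.7, 0.5]
opening: 0.0338
```

```bash
python3 - <<'E'
from h import *
go([.423,.160,.1],-18)
s=vision.camera("scene");t=vision.camera("top")
cv2.imwrite("pics/c6.png",np.hstack([cv2.resize(t[110:310,230:410],(400,445)),cv2.resize(s[200:360,220:380],(400,445))])[...,::-1])
E
```

```text
t 17.1 pos [0.4634 0.1012 0.204 ] open 33.8 F [ 0.8973 -0.7105  0.4588]
jaw angle 108.2 toolx [ 0.0061  0.0008 -1.    ] tooly [-0.9502 -0.3117 -0.0061] toolz [-0.3117  0.9502 -0.0011]
turn x -53.8
world d mm [ -40.4   58.8 -104. ] tool now [103.8  20.7  68.6]
tool after turn [103.8 -43.2  57.2]
```

View pics/c6.png

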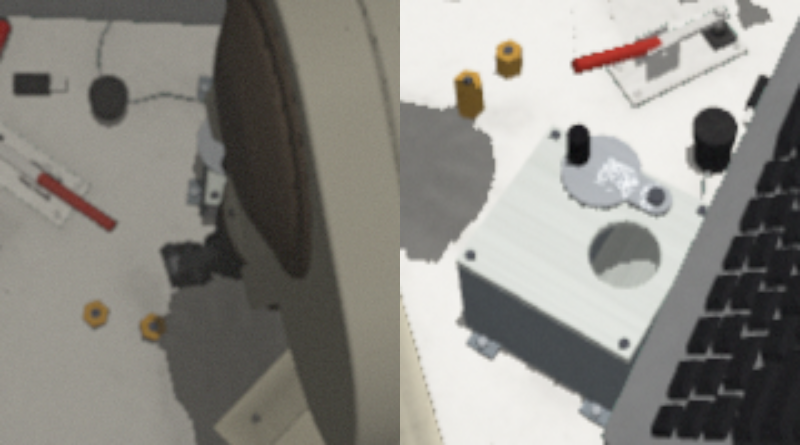

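Spacer A is gone from view into the hopper; the port is empty and B and C are unmoved. Going for B.

Emit:
carry_out(
  increments=[
    [-10.7, 0, 0, 0, 0, 0, 40],
    [-10.7, 0, 0, 0, 0, 0, 40],
    [-10.7, 0, 0, 0, 0, 0, 40],
    [-10.7, 0, 0, 0, 0, 0, 40],
    [-10.7, 0, 0, 0, 0, 0, 40],
    [0, 0, 0, 0, -21.6, 28.6, 40],
    [0, 0, 0, 0, -21.6, 28.6, 40],
    [0, 0, 0, 40, 0, 0, 40],
    [0, 0, 0, 50, 0, 0, 40],
    [0, 0, 0, 14, 0, 0, 40],
    [0, 0, 0, 0, 0, 0, 40],
  ],
)

```text
time: 18.58
ee_pos: [0.4245, 0.1597, 0.0991]
tcp_rot: [-160.5, 89.8, 1.1]
wrist_force: [0.4, -0.1, 0.8]
opening: 0.0339
```

```bash
python3 - <<'E'
from h import *
go([.423,.160,.008],-18)
s=vision.camera("scene")[...,::-1]
cv2.imwrite("pics/c7.png",cv2.resize(s[140:260,190:310],(500,500)))
E
```

```text
t 18.57 pos [0.4245 0.1597 0.0991] open 33.9 F [ 0.4091 -0.0583  0.7695]
jaw angle 161.6 toolx [ 0.0038  0.0001 -1.    ] tooly [-0.3159 -0.9488 -0.0013] toolz [-0.9488  0.3159 -0.0036]
turn x -0.4
world d mm [ -1.5   0.3 -91.1] tool now [91.1  0.3  1.8]
tool after turn [91.1  0.3  1.8]
```

View pics/c7.png

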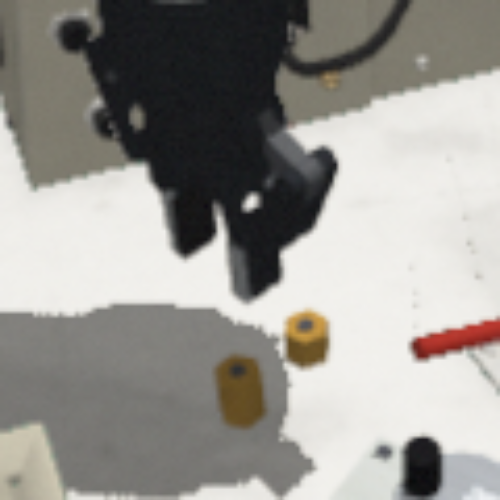

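Emit:
carry_out(
  increments=[
    [0, 0, 0, 40, 0.3, 1.8, 40],
    [0, 0, 0, 34, 0, 0, 40],
    [0, 0, 0, 12, 0, 0, 40],
    [0, 0, 0, 5, 0, 0, 40],
    [0, 0, 0, 0, 0, 0, 20],
    [0, 0, 0, 0, 0, 0, 10],
    [0, 0, 0, 0, 0, 0, 10],
    [0, 0, 0, 0, 0, 0, 10],
    [0, 0, 0, 0, 0, 0, 10],
  ],
  squeeze=60,
)

```text
time: 19.75
ee_pos: [0.4238, 0.1606, 0.0094]
tcp_rot: [-151.7, 89.6, 9.9]
wrist_force: [-1.2, -0.5, 6.7]
opening: 0.0203
```

Emit:
carry_out(
  increments=[
    [0, 0, 0, -10, 0, 0, 10],
    [0, 0, 0, -30, 0, 0, 10],
    [0, 0, 0, -40, 0, 0, 10],
    [0, 0, 0, -40, 0, 0, 10],
    [0, 0, 0, -10, 0, 0, 10],
    [0, 0, 0, 0, 0, 0, 10],
  ],
)

```text
time: 20.5
ee_pos: [0.4224, 0.1603, 0.1383]
tcp_rot: [-154.0, 89.7, 7.6]
wrist_force: [0.3, 0.5, -0.4]
opening: 0.0202
```

```bash
python3 - <<'E'
from h import *
go([.605,.055,.137],-5); print(sensors.get_obs()['q'])
E
```

```text
t 20.5 pos [0.4224 0.1603 0.1383] open 20.2 F [ 0.3345  0.5316 -0.4213]
jaw angle 161.6 toolx [ 0.0055  0.0007 -1.    ] tooly [-0.3156 -0.9489 -0.0024] toolz [-0.9489  0.3156 -0.005 ]
turn x -13.4
world d mm [ 182.6 -105.3   -1.3] tool now [   2.2   42.3 -206.4]
tool after turn [   2.2   89.  -191. ]
[ 20.8215  -9.663  -14.3637  84.9898  -0.0728 -50.7837]
```

Emit:
carry_out(
  increments=[
    [0, 0, 0, 0, 5.3, -25.8, 10],
    [0, 0, 0, 0, 5.3, -25.8, 10],
    [0, 0, 0, 0, 5.3, -25.8, 10],
    [0, 0, 0, 0, 5.3, -25.8, 10],
    [0, 0, 0, 0, 5.3, -25.8, 10],
    [0, 0, 0, 0, 5.3, -25.8, 10],
    [0, 0, 0, 0, 5.3, -25.8, 10],
    [0, 0, 0, 0, 5.3, -25.8, 10],
    [0, 0, 0, 0, 0, 0, 10],
    [0, 0, 0, 0, 0, 0, 10],
  ],
)

```text
time: 21.75
ee_pos: [0.6038, 0.055, 0.1375]
tcp_rot: [-152.6, 89.9, 9.0]
wrist_force: [-0.0, -0.1, -0.6]
opening: 0.0201
```

```bash
python3 - <<'E'
from h import *
go([.605,.055,.083],-18)
s=vision.camera("scene")[...,::-1]
cv2.imwrite("pics/c8.png",cv2.resize(s[190:340,230:380],(600,600),interpolation=2))
E
```

```text
t 21.75 pos [0.6038 0.055  0.1375] open 20.1 F [-0.0133 -0.0537 -0.6411]
jaw angle 161.6 toolx [ 0.0024  0.0004 -1.    ] tooly [-0.3156 -0.9489 -0.0011] toolz [-0.9489  0.3156 -0.0022]
turn x -0.4
world d mm [  1.2   0.  -54.5] tool now [54.5 -0.3 -1. ]
tool after turn [54.5 -0.3 -1. ]
```

View pics/c8.png

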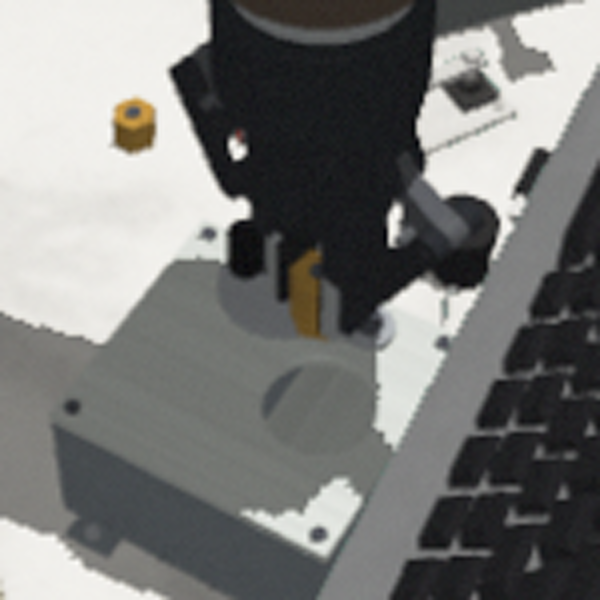

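Still held upright over the port. Release.

Emit:
carry_out(
  increments=[
    [0, 0, 0, 20, 0, -1.0, 10],
    [0, 0, 0, 20, 0, 0, 10],
    [0, 0, 0, 14, 0, 0, 10],
    [0, 0, 0, 0, 0, 0, 10],
    [0, 0, 0, 0, 0, 0, 40],
    [0, 0, 0, 0, 0, 0, 40],
    [0, 0, 0, 0, 0, 0, 40],
    [0, 0, 0, 0, 0, 0, 40],
  ],
)

```text
time: 22.8
ee_pos: [0.6061, 0.0546, 0.0852]
tcp_rot: [-156.0, 89.7, 5.6]
wrist_force: [-0.3, -0.0, -0.2]
opening: 0.0341
```

Emit:
carry_out(
  increments=[
    [0, 0, 0, -30, 0, 0, 40],
    [0, 0, 0, -50, 0, 0, 40],
    [0, 0, 0, -40, 0, 0, 40],
    [0, 0, 0, 0, 10, 36, 40],
    [0, 0, 0, 0, 10, 36, 40],
    [0, 0, 0, 0, 10, 36, 40],
    [0, 0, 0, 0, 10, 36, 40],
    [0, 0, 0, 0, 0, 0, 40],
  ],
)

```text
time: 23.8
ee_pos: [0.4547, 0.0621, 0.2051]
tcp_rot: [-155.0, 89.6, 6.6]
wrist_force: [0.5, -0.6, 0.0]
opening: 0.0342
```

```bash
python3 - <<'E'
from h import *
go([.423,.160,.1],-18)
s=vision.camera("scene");t=vision.camera("top")
cv2.imwrite("pics/c9.png",np.hstack([cv2.resize(t[110:310,230:410],(400,445)),cv2.resize(s[200:360,220:380],(400,445))])[...,::-1])
E
```

```text
t 23.8 pos [0.4547 0.0621 0.2051] open 34.2 F [ 0.4941 -0.5815  0.0035]
jaw angle 161.6 toolx [ 0.0064  0.0007 -1.    ] tooly [-0.3151 -0.9491 -0.0027] toolz [-0.949   0.3151 -0.0058]
turn x -0.4
world d mm [ -31.7   97.9 -105.1] tool now [105.  -82.7  61.5]
tool after turn [105.  -83.1  61. ]
```

View pics/c9.png

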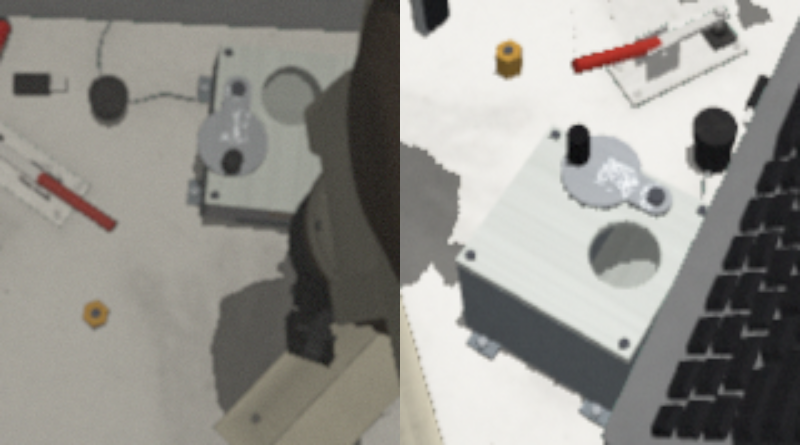

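Both 30 mm spacers are in the hopper; the port is empty and no 30 mm ones are left on the bench. Only the short spacer C remains (top crop ≈95,313). Now closing the cover.

Emit:
carry_out(
  increments=[
    [-6.7, 0, 0, 0, 0, 0, 40],
    [-6.7, 0, 0, 0, 0, 0, 40],
    [0, 0, 0, 0, 0, 0, 40],
  ],
)

```text
time: 24.28
ee_pos: [0.4569, 0.0619, 0.2039]
tcp_rot: [-170.0, 89.7, 5.0]
wrist_force: [-0.9, -0.0, -0.5]
opening: 0.0341
```

```bash
python3 - <<'E'
from h import *
go([.548,.106,.082],-5)
for n,box in(("scene",(275,235,40,30)),("top",(322,165,30,30))):
    im=vision.camera(n); x,y,w,h=box
    g=cv2.cvtColor(im[y:y+h,x:x+w],cv2.COLOR_RGB2GRAY); m=(g<55).astype(np.uint8)
    nn,l,st,c=cv2.connectedComponentsWithStats(m)
    for i in range(1,nn): print(n,st[i]+[x,y,0,0,0],c[i]+[x,y],onz(n,c[i]+[x,y],.088))
E
```

```text
t 24.27 pos [0.4569 0.0619 0.2039] open 34.1 F [-0.8516 -0.02   -0.5148]
jaw angle 174.9 toolx [ 0.0044  0.0004 -1.    ] tooly [-0.088  -0.9961 -0.0008] toolz [-0.9961  0.0881 -0.0043]
turn x -0.1
world d mm [  91.1   44.1 -121.9] tool now [122.3 -51.8 -86.4]
tool after turn [122.3 -51.8 -86.4]
scene [287 245   9  14 101] [291.1386 251.8614] [0.5497 0.1042 0.088 ]
top [331 178   7  10  48] [334.0625 182.6875] [0.5463 0.1027 0.088 ]
```

Knob at about (0.548, 0.104).

Emit:
carry_out(
  increments=[
    [0, 0, 0, 0, -25, -43, 40],
    [0, 0, 0, 0, -25, -43.4, 40],
    [0, 0, 0, 40, 0, 0, 40],
    [0, 0, 0, 40, 0, 0, 40],
    [0, 0, 0, 25, 0, 0, 40],
    [0, 0, 0, 10, 0, 0, 40],
    [0, 0, 0, 5, 0, 0, 40],
    [0, 0, 0, 0, 0, 0, 40],
    [0, 0, 0, 0, 0, 0, 40],
  ],
)

```text
time: 25.5
ee_pos: [0.5476, 0.1044, 0.0857]
tcp_rot: [-168.2, 89.6, 6.8]
wrist_force: [-0.5, 0.6, 0.0]
opening: 0.0341
```

Emit:
carry_out(
  increments=[
    [0, 0, 0, 0, 0, 0, 25],
    [0, 0, 0, 0, 0, 0, 10],
    [0, 0, 0, 0, 0, 0, 10],
    [0, 0, 0, 0, 0, 0, 10],
    [0, 0, 0, 0, 0, 0, 10],
  ],
  squeeze=20,
)

```text
time: 26.12
ee_pos: [0.5481, 0.1043, 0.0854]
tcp_rot: [-170.4, 89.6, 4.6]
wrist_force: [4.9, -0.0, 2.2]
opening: 0.0147
```

```bash
python3 - <<'E'
from h import *
go([.6033,.0372,.0815],-5)
E
```

```text
t 26.12 pos [0.5481 0.1043 0.0854] open 14.7 F [ 4.896  -0.0074  2.1704]
jaw angle 175.0 toolx [ 0.0072  0.0006 -1.    ] tooly [-0.0872 -0.9962 -0.0012] toolz [-0.9962  0.0872 -0.0071]
turn x -0.0
world d mm [ 55.2 -67.1  -3.9] tool now [  4.2  62.1 -60.8]
tool after turn [  4.2  62.1 -60.8]
```

Emit:
carry_out(
  increments=[
    [0, 0, 0, 0, 9.7, -0.5, 10],
    [0, 0, 0, 0, 9.5, -2.0, 10],
    [0, 0, 0, 0, 9.1, -3.5, 10],
    [0, 0, 0, 0, 8.4, -4.9, 10],
    [0, 0, 0, 0, 7.5, -6.2, 10],
    [0, 0, 0, 0, 6.4, -7.3, 10],
    [0, 0, 0, 0, 5.2, -8.3, 10],
    [0, 0, 0, 0, 3.8, -9.0, 10],
    [0, 0, 0, 0, 2.1, -9.5, 10],
    [0, 0, 0, 0, 0.5, -9.7, 10],
    [0, 0, 0, 0, 0, 0, 10],
    [0, 0, 0, 0, 0, 0, 10],
  ],
)

```text
time: 27.62
ee_pos: [0.602, 0.036, 0.0848]
tcp_rot: [167.0, 89.8, -18.1]
wrist_force: [-1.4, -5.0, 3.9]
opening: 0.0146
```

Emit:
carry_out(
  increments=[
    [0, 0, 0, 0, 0, 0, 40],
    [0, 0, 0, 0, 0, 0, 40],
    [0, 0, 0, -20, 0, 0, 40],
    [0, 0, 0, -40, 0, 0, 40],
    [0, 0, 0, -40, 0, 0, 40],
    [10, 0, 0, -20, -30, 35, 40],
    [10, 0, 0, 0, -30, 35, 40],
    [10, 0, 0, 0, -30, 35, 40],
    [0, 0, 0, 0, -30, 35, 40],
    [0, 0, 0, 0, 0, 0, 40],
  ],
)

```text
time: 28.88
ee_pos: [0.5119, 0.1972, 0.2045]
tcp_rot: [-131.7, 89.7, 13.6]
wrist_force: [-0.2, -0.7, -0.4]
opening: 0.0341
```

```bash
python3 - <<'E'
from h import *
s=vision.camera("scene");t=vision.camera("top")
for n,im,b in(("top",t,(240,220,90,90)),("scene",s,(215,195,80,60))):
    for x,y,a,h in brass(n,im,b):
        print(n,round(x,1),round(y,1),round(a),onz(n,(x,y),.02)[:2],hexang(n,h,.02))
go([.433,.207,.1],24)
cv2.imwrite("pics/c10.png",np.hstack([cv2.resize(t[110:310,230:410],(400,445)),cv2.resize(s[200:360,220:380],(400,445))])[...,::-1])
E
```

```text
t 28.98 pos [0.5128 0.1949 0.2044] open 34.2 F [ 1.0744 -0.737  -0.3642]
jaw angle 145.1 toolx [ 0.0047  0.0003 -1.    ] tooly [-0.5722 -0.8201 -0.003 ] toolz [-0.8201  0.5723 -0.0036]
turn x -58.9
world d mm [ -79.8   12.1 -104.4] tool now [104.   36.1  72.7]
tool after turn [104.  -43.6  68.4]
```

View pics/c10.png

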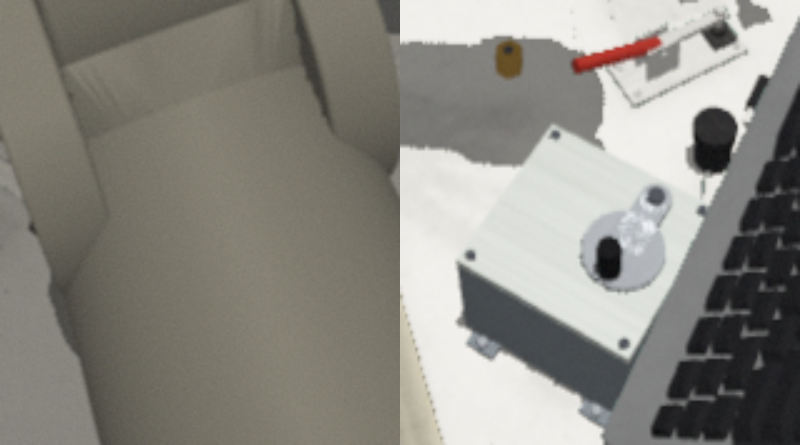

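The cover is closed and looks the same as at the start. C hasn't moved (scene crop ≈509,58), and jaw angle 145° already matches a pair of its flats.

Emit:
carry_out(
  increments=[
    [0, 0, 0, 0, 18, 36.4, 40],
    [0, 0, 0, 0, 18, 36.3, 40],
    [0, 0, 0, 40, 0, 0, 40],
    [0, 0, 0, 50, 0, 0, 40],
    [0, 0, 0, 14, 0, 0, 40],
    [0, 0, 0, 0, 0, 0, 40],
    [0, 0, 0, 0, 0, 0, 40],
  ],
)

```text
time: 29.85
ee_pos: [0.4343, 0.207, 0.1021]
tcp_rot: [-133.1, 89.6, 11.9]
wrist_force: [0.3, -0.1, 0.0]
opening: 0.034
```

```bash
python3 - <<'E'
from h import *
go([.433,.207,.004],-36)
s=vision.camera("scene")[...,::-1]
cv2.imwrite("pics/c11.png",cv2.resize(s[140:260,190:310],(500,500)))
E
```

```text
t 29.85 pos [0.4343 0.207  0.1021] open 34.0 F [ 0.2943 -0.1406  0.0486]
jaw angle 145.0 toolx [ 0.0071  0.0015 -1.    ] tooly [-0.5739 -0.8189 -0.0053] toolz [-0.8189  0.5739 -0.0049]
turn x 1.0
world d mm [ -1.3   0.  -98.1] tool now [98.1  1.3  1.6]
tool after turn [98.1  1.3  1.6]
```

View pics/c11.png

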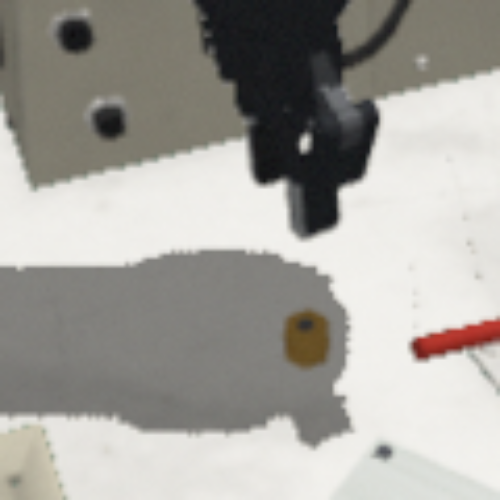

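Emit:
carry_out(
  increments=[
    [0, 0, 0, 40, 0.7, 1.2, 40],
    [0, 0, 0, 36, 0, 0, 40],
    [0, 0, 0, 14, 0, 0, 40],
    [0, 0, 0, 8, 0, 0, 40],
    [0, 0, 0, 0, 0, 0, 40],
    [0, 0, 0, 0, 0, 0, 20],
    [0, 0, 0, 0, 0, 0, 10],
    [0, 0, 0, 0, 0, 0, 10],
    [0, 0, 0, 0, 0, 0, 10],
    [0, 0, 0, 0, 0, 0, 10],
  ],
  squeeze=60,
)

```text
time: 31.15
ee_pos: [0.4331, 0.2074, 0.0037]
tcp_rot: [-133.1, 89.6, 11.9]
wrist_force: [-2.1, -0.8, 6.0]
opening: 0.0199
```

Emit:
carry_out(
  increments=[
    [0, 0, 0, -10, 0, 0, 10],
    [0, 0, 0, -40, 0, 0, 10],
    [0, 0, 0, -50, 0, 0, 10],
    [0, 0, 0, -50, 0, 0, 10],
    [-10.2, 0, 0, -20, 0, 0, 10],
    [-10.2, 0, 0, 0, 0, 0, 10],
    [-10.2, 0, 0, 0, 0, 0, 10],
    [-10.2, 0, 0, 0, 0, 0, 10],
    [-10.2, 0, 0, 0, 0, 0, 10],
    [-10.2, 0, 0, 0, 0, 0, 10],
    [-10.2, 0, 0, 0, 0, 0, 10],
    [-10.2, 0, 0, 0, 0, 0, 10],
  ],
)

```text
time: 32.65
ee_pos: [0.4316, 0.2069, 0.173]
tcp_rot: [141.2, 89.7, 8.1]
wrist_force: [-0.7, -0.2, -1.0]
opening: 0.0199
```

```bash
python3 - <<'E'
from h import *
c=np.array([.543,.401]); x=np.array([.719,-.695])
p=c-.012*x; print(p)
go([*p,.17],46)
E
```

```text
[0.5344 0.4093]
t 32.65 pos [0.4316 0.2069 0.173 ] open 19.9 F [-0.7308 -0.2442 -1.0316]
jaw angle -133.1 toolx [ 0.0056  0.0008 -1.    ] tooly [ 0.7306 -0.6827  0.0035] toolz [-0.6827 -0.7307 -0.0044]
turn x 0.9
world d mm [102.8 202.4  -3. ] tool now [   3.7  -63.1 -218.1]
tool after turn [   3.7  -66.7 -217. ]
```

```bash
python3 - <<'E'
from h import *
for p in [(201,183),(300,160),(405,142),(158,210),(140,140)]: print(p,onz("scene",p,0)[:2])
s=vision.camera("scene")[...,::-1]; cv2.imwrite("pics/s12.png",s)
E
```

```text
(201, 183) [0.2505 0.2589]
(300, 160) [0.4171 0.4222]
(405, 142) [0.6178 0.5878]
(158, 210) [0.2136 0.1499]
(140, 140) [0.029 0.326]
```

View pics/s12.png

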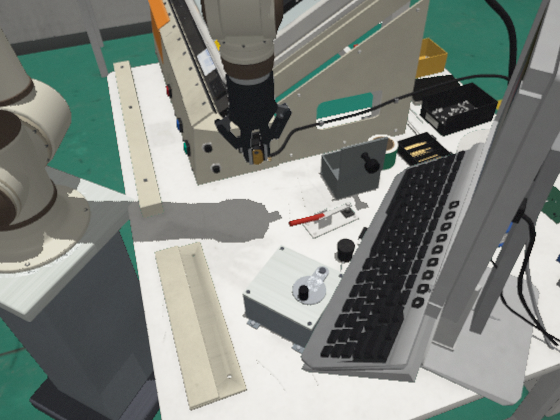

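The spacer is held at scene ≈(257,155). The machine wall runs along the line (0.25,0.26)→(0.62,0.59), about 80 mm beyond the box centre. I'll check how tall the machine is before moving there.

```bash
python3 - <<'E'
from h import *
print("sticker",tri([("scene",(226,42)),("top",(95,387))]))
c=np.array([.543,.401]); x=np.array([.719,-.695])
p=c-.008*x; print(p)
s=cv2.imread("pics/scene0.png");t=cv2.imread("pics/top0.png")
cv2.imwrite("pics/z13.png",np.hstack([cv2.resize(s[0:200,150:430],(400,286)),cv2.resize(t[130:420,0:260],(400,446))[:286]]))
cv2.imwrite("pics/z13.png",cv2.resize(t[130:420,0:260],None,fx=2,fy=2))
cv2.imwrite("pics/z14.png",cv2.resize(s[0:200,140:440],None,fx=2.6,fy=2.6))
E
```

```text
sticker [0.2361 0.437  0.2483]
[0.5372 0.4066]
```

View pics/z13.png

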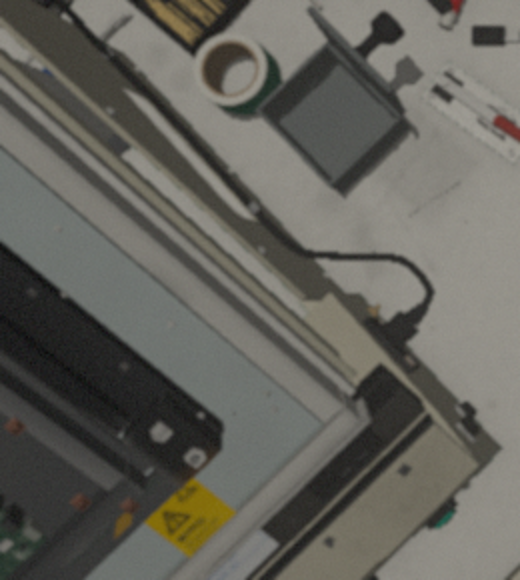

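View pics/z14.png

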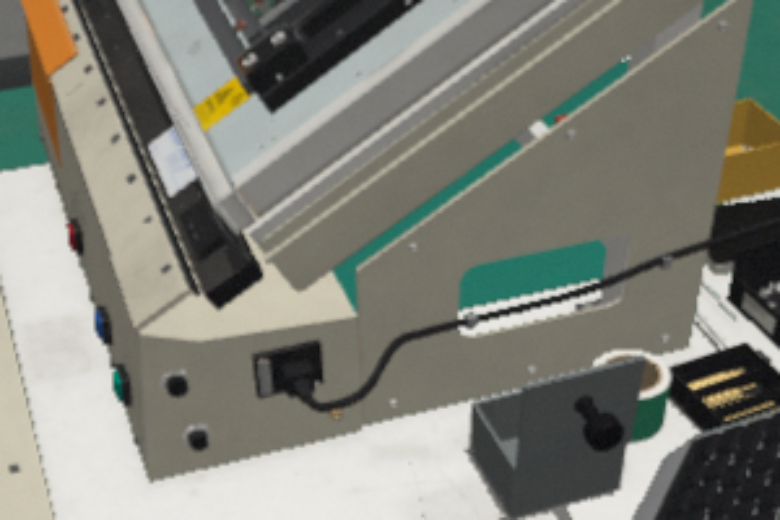

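The wall behind the box is a vertical side plate, and the inclined bed sits behind it. The tool column keeps about 80 mm of clearance.

Emit:
carry_out(
  increments=[
    [0, 0, 0, 0, -7.4, -27.2, 10],
    [0, 0, 0, 0, -7.4, -27.2, 10],
    [0, 0, 0, 0, -7.4, -27.2, 10],
    [0, 0, 0, 0, -7.4, -27.2, 10],
    [0, 0, 0, 0, -7.4, -27.2, 10],
    [0, 0, 0, 0, -7.4, -27.2, 10],
    [0, 0, 0, 0, -7.4, -27.2, 10],
    [0, 0, 0, 0, -7.4, -27.2, 10],
    [0, 0, 0, 0, 0, 0, 10],
    [0, 0, 0, 0, 0, 0, 10],
  ],
)

```text
time: 33.95
ee_pos: [0.5378, 0.4053, 0.1729]
tcp_rot: [134.5, 89.7, 1.0]
wrist_force: [-0.4, -0.5, -0.4]
opening: 0.0203
```

```bash
python3 - <<'E'
from h import *
go([.5372,.4066,.06],46); print(sensors.get_obs()['q'])
s=vision.camera("scene")[...,::-1];t=vision.camera("top")[...,::-1]
cv2.imwrite("pics/c14.png",np.hstack([cv2.resize(t[80:260,60:240],(400,400)),cv2.resize(s[80:240,270:430],(400,400))]))
E
```

```text
t 33.95 pos [0.5378 0.4053 0.1729] open 20.3 F [-0.3853 -0.4847 -0.3909]
jaw angle -133.5 toolx [ 0.0046  0.0001 -1.    ] tooly [ 0.7257 -0.688   0.0033] toolz [-0.688  -0.7257 -0.0032]
turn x 0.5
world d mm [  -0.6    1.3 -112.9] tool now [112.9  -1.7  -0.2]
tool after turn [112.9  -1.7  -0.2]
[ 37.071   21.552   23.2503  91.4861  -0.1546 -99.4588]
```

View pics/c14.png

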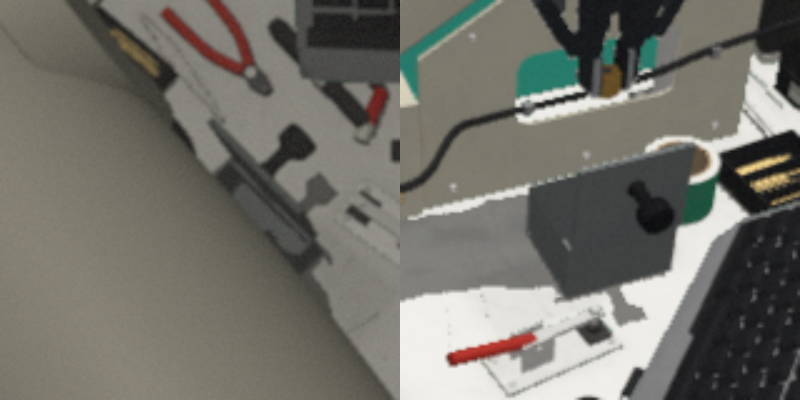

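Emit:
carry_out(
  increments=[
    [0, 0, 0, 30, -1.5, 0, 10],
    [0, 0, 0, 35, 0, 0, 10],
    [0, 0, 0, 25, 0, 0, 10],
    [0, 0, 0, 15, 0, 0, 10],
    [0, 0, 0, 8, 0, 0, 10],
    [0, 0, 0, 0, 0, 0, 10],
  ],
)

```text
time: 34.8
ee_pos: [0.5375, 0.4067, 0.0601]
tcp_rot: [140.3, 89.7, 6.9]
wrist_force: [-0.4, -0.3, -0.4]
opening: 0.0196
```

Emit:
carry_out(
  increments=[
    [0, 0, 0, 8, 0, 0, 10],
    [0, 0, 0, 8, 0, 0, 10],
    [0, 0, 0, 0, 0, 0, 10],
    [0, 0, 0, 0, 0, 0, 35],
    [0, 0, 0, 0, 0, 0, 35],
    [0, 0, 0, 0, 0, 0, 35],
    [0, 0, 0, -20, 0, 0, 35],
    [0, 0, 0, -40, 0, 0, 35],
    [0, 0, 0, -50, 0, 0, 20],
    [0, 0, 0, -30, 0, 0, 0],
    [0, 0, 0, 0, 0, 0, 0],
  ],
)

```text
time: 36.17
ee_pos: [0.5378, 0.4075, 0.1886]
tcp_rot: [157.2, 89.4, 23.8]
wrist_force: [-0.0, 0.1, -0.2]
opening: 0.0004
```

```bash
python3 - <<'E'
from h import *
go([.5372,.4066,.06],46)
s=vision.camera("scene")[...,::-1];t=vision.camera("top")[...,::-1]
cv2.imwrite("pics/c15.png",np.hstack([cv2.resize(t[80:260,60:240],(400,400)),cv2.resize(s[80:240,270:430],(400,400))]))
E
```

```text
t 36.17 pos [0.5378 0.4075 0.1886] open 0.4 F [-0.002   0.1159 -0.176 ]
jaw angle -133.4 toolx [ 0.01    0.0044 -0.9999] tooly [ 0.7267 -0.687   0.0043] toolz [-0.6869 -0.7267 -0.0101]
turn x 0.6
world d mm [  -0.6   -0.9 -128.6] tool now [128.6  -0.4   2.4]
tool after turn [128.6  -0.4   2.4]
```

View pics/c15.png

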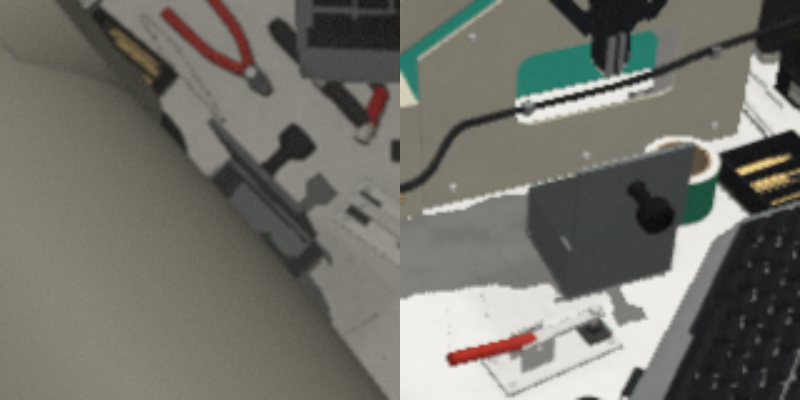

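The fingers are empty and the lid hasn't moved. I'll move over to the outer side of the lid, beside its knob, where the box interior can be seen from the top.

Emit:
carry_out(
  increments=[
    [0, 0, 0, 0, 0, 17, 0],
    [0, 0, 0, 0, 0, 17, 0],
    [0, 0, 0, 0, 23, 0, 0],
    [0, 0, 0, 0, 23, 0, 0],
    [0, 0, 0, 0, 23, 0, 0],
    [0, 0, 0, 0, 23, 0, 0],
    [0, 0, 0, 0, 0, 0, 0],
    [0, 0, 0, 0, 0, 0, 0],
  ],
)

```text
time: 37.28
ee_pos: [0.5806, 0.3187, 0.1837]
tcp_rot: [139.7, 89.7, 6.2]
wrist_force: [0.0, 0.1, -0.5]
opening: 0.0002
```

```bash
cat >> h.py <<'E'
C=np.array([.543,.401]); XH=np.array([.719,-.695]); YH=np.array([.695,.719])
def store(p): d=np.array(p[:2])-C; return (d@XH*1000).round(1),(d@YH*1000).round(1)
E
python3 - <<'E'
from h import *
go([*(C+.084*XH-.033*YH),.130],46); print(store(sensors.get_obs()['ee_pos']))
s=vision.camera("scene")[...,::-1];t=vision.camera("top")[...,::-1]
cv2.imwrite("pics/c16.png",np.hstack([cv2.resize(t[80:260,60:240],(400,400)),cv2.resize(s[80:240,270:430],(400,400))]))
E
```

```text
t 37.27 pos [0.5806 0.3187 0.1837] open 0.2 F [ 0.0202  0.073  -0.4835]
jaw angle -133.4 toolx [ 0.0045  0.0005 -1.    ] tooly [ 0.7263 -0.6873  0.0029] toolz [-0.6873 -0.7263 -0.0034]
turn x 0.6
world d mm [ -0.1   0.2 -53.7] tool now [53.7 -0.4  0.1]
tool after turn [53.7 -0.4  0.1]
(np.float64(84.2), np.float64(-33.1))
```

View pics/c16.png

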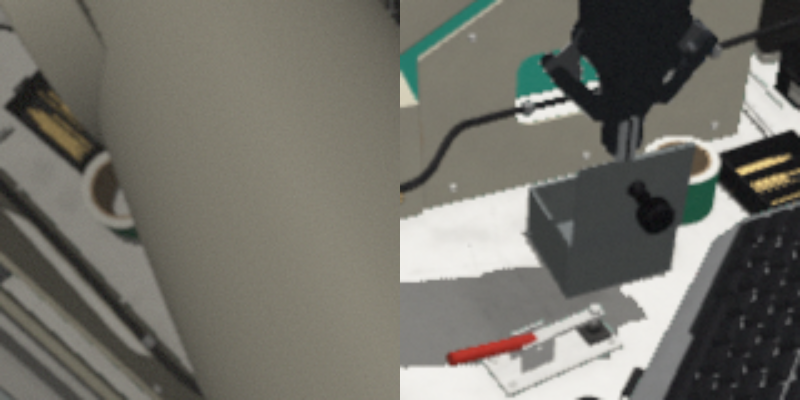

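```bash
python3 - <<'E'
from h import *
f=lambda P:((proj("scene",P)-[270,80])*2.5+[400,0]).round()
print(f([.5806,.3187,.1837]),f([[*(C+.049*XH-.05*YH),.144],[*(C+.049*XH+.05*YH),.144],[*(C-.045*XH-.05*YH),.055]]))
s=vision.camera("scene")[...,::-1]
cv2.imwrite("pics/z17.png",cv2.resize(s[115:175,320:390],(700,600),interpolation=2))
E
```

```text
[[617. 153.]] [[573. 172.]
 [690. 143.]
 [523. 188.]]
```

View pics/z17.png

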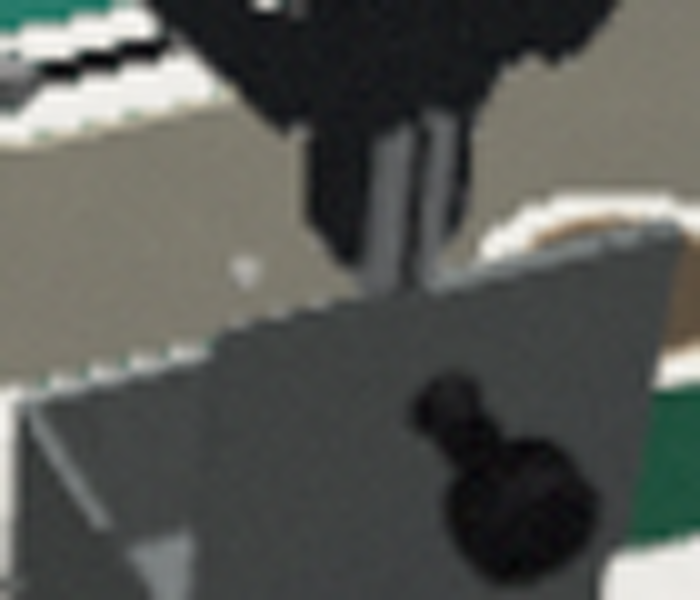

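The fingertips are fully visible just past the lid edge, and the image agrees with the projection to within about 3 px. Descending beside the lid's outer face.

Emit:
carry_out(
  increments=[
    [0, 0, 0, 20, 0, 1, 0],
    [0, 0, 0, 20, 0, 0, 0],
    [0, 0, 0, 14, 0, 0, 0],
    [0, 0, 0, 0, 0, 0, 0],
  ],
)

```text
time: 37.92
ee_pos: [0.5793, 0.3182, 0.1289]
tcp_rot: [126.8, 89.8, -6.6]
wrist_force: [0.2, -1.2, -0.7]
opening: 0.0002
```

```bash
python3 - <<'E'
from h import *
go([*(C+.084*XH-.033*YH),.130],46); print(store(sensors.get_obs()['ee_pos']))
s=vision.camera("scene")[...,::-1]
cv2.imwrite("pics/z18.png",cv2.resize(s[100:200,300:420],(720,600),interpolation=2))
H=C+.045*XH
# fingertip path: near lower corner of finger on lid outer face at r
for deg in range(95,-1,-5):
    f=np.radians(deg); r=.078
    x=45-1000*r*np.cos(f)+6*np.sin(f); z=55+1000*r*np.sin(f)+6*np.cos(f)
    print(deg,round(x+11,1),round(z,1))
E
```

```text
t 37.92 pos [0.5793 0.3182 0.1289] open 0.2 F [ 0.1931 -1.2133 -0.6543]
jaw angle -133.4 toolx [ 0.0033 -0.0004 -1.    ] tooly [ 0.727  -0.6866  0.0026] toolz [-0.6866 -0.727  -0.002 ]
turn x 0.6
world d mm [1.2 0.7 1.1] tool now [-1.1  0.4 -1.4]
tool after turn [-1.1  0.4 -1.4]
(np.float64(83.6), np.float64(-34.4))
95 68.8 132.2
90 62.0 133.0
85 55.2 133.2
80 48.4 132.9
75 41.6 131.9
70 35.0 130.3
65 28.5 128.2
60 22.2 125.5
55 16.2 122.3
50 10.5 118.6
45 5.1 114.4
40 0.1 109.7
35 -4.5 104.7
30 -8.5 99.2
25 -12.2 93.4
20 -15.2 87.3
15 -17.8 81.0
10 -19.8 74.5
5 -21.2 67.8
0 -22.0 61.0
```

View pics/z18.png

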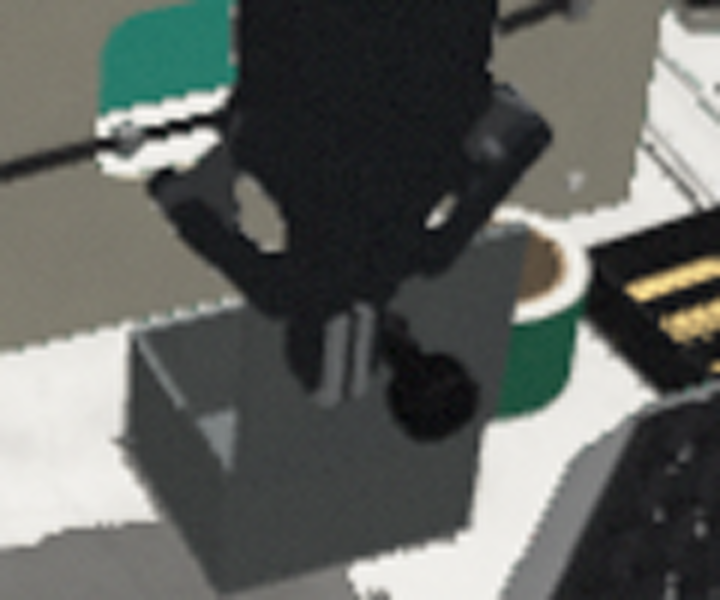

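The fingers are outside the lid with a clear gap to the knob (crop ≈345,400 against 435,395). Starting the push.

Emit:
carry_out(
  increments=[
    [0, 0, 0, -3, 0, 0, 0],
    [0, 0, 0, 0, -5, 0, 0],
    [0, 0, 0, 0, -5, 0, 0],
    [0, 0, 0, 0, -5, 0, 0],
    [0, 0, 0, 0, -5, 0, 0],
    [0, 0, 0, 0, -5, 0, 0],
    [0, 0, 0, 0, -5, 0, 0],
    [0, 0, 0, 0, -5, 0, 0],
    [0, 0, 0, 0, 0, 0, 0],
  ],
)

```text
time: 39.1
ee_pos: [0.5541, 0.3425, 0.1327]
tcp_rot: [141.0, 89.7, 7.6]
wrist_force: [-0.1, -0.3, -0.1]
opening: 0.0002
```

```bash
python3 - <<'E'
from h import *
o=sensors.get_obs(); print(store(o['ee_pos']),o['ee_pos'],o['wrist_force'])
s=vision.camera("scene")[...,::-1]
cv2.imwrite("pics/z19.png",cv2.resize(s[100:200,300:420],(720,600),interpolation=2))
E
```

```text
(np.float64(48.6), np.float64(-34.3)) [0.5541 0.3425 0.1327] [-0.1126 -0.2571 -0.1337]
```

View pics/z19.png

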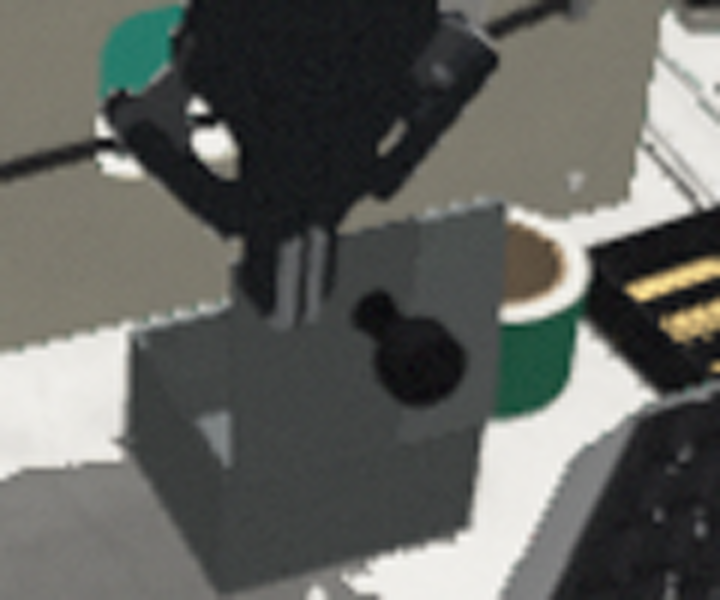

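The lid is moving with the fingers, now slightly past upright. Continuing along the arc.

Emit:
carry_out(
  increments=[
    [0, 0, 0, 1, -6.8, 0, 0],
    [0, 0, 0, 1.6, -6.6, 0, 0],
    [0, 0, 0, 2.1, -6.5, 0, 0],
    [0, 0, 0, 2.7, -6.3, 0, 0],
    [0, 0, 0, 3.2, -6.0, 0, 0],
    [0, 0, 0, 3.7, -5.7, 0, 0],
    [0, 0, 0, 4.2, -5.4, 0, 0],
    [0, 0, 0, 4.7, -5.0, 0, 0],
    [0, 0, 0, 0, 0, 0, 0],
  ],
)

```text
time: 40.28
ee_pos: [0.5189, 0.3755, 0.1087]
tcp_rot: [131.8, 89.8, -1.5]
wrist_force: [-0.3, 0.4, 1.2]
opening: -0.0002
```

```bash
python3 - <<'E'
from h import *
o=sensors.get_obs(); print(store(o['ee_pos']),o['ee_pos'],o['wrist_force'])
s=vision.camera("scene")[...,::-1]
cv2.imwrite("pics/z20.png",cv2.resize(s[100:200,300:420],(720,600),interpolation=2))
E
```

```text
(np.float64(0.4), np.float64(-35.1)) [0.5189 0.3755 0.1087] [-0.2846  0.4379  1.1721]
```

View pics/z20.png

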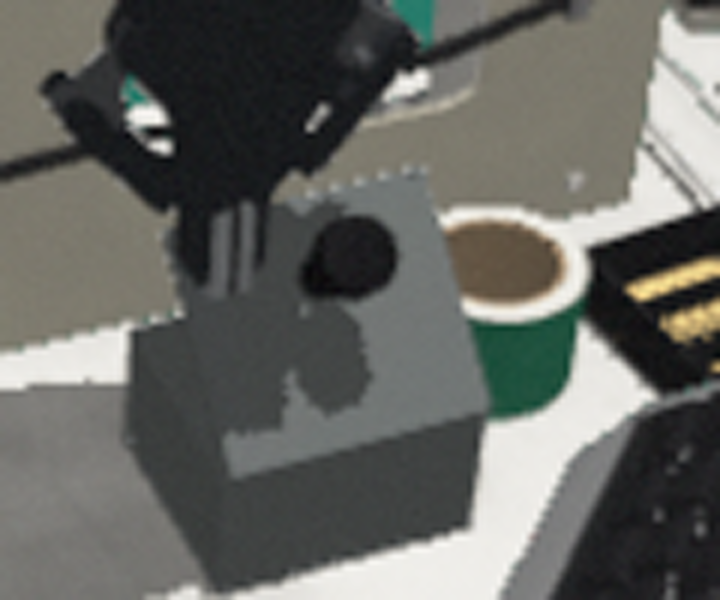

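Emit:
carry_out(
  increments=[
    [0, 0, 0, 5.0, -4.6, 0, 0],
    [0, 0, 0, 5.5, -4.0, 0, 0],
    [0, 0, 0, 5.8, -3.7, 0, 0],
    [0, 0, 0, 6.1, -3.0, 0, 0],
    [0, 0, 0, 6.3, -2.6, 0, 0],
    [0, 0, 0, 6.5, -2.0, 0, 0],
    [0, 0, 0, 0, 0, 0, 0],
  ],
)

```text
time: 41.2
ee_pos: [0.5048, 0.3888, 0.0733]
tcp_rot: [127.6, 89.8, -5.8]
wrist_force: [0.9, 0.1, -0.1]
opening: 0.0
```

```bash
python3 - <<'E'
from h import *
o=sensors.get_obs(); print(store(o['ee_pos']),o['ee_pos'],o['wrist_force'])
s=vision.camera("scene")[...,::-1]
cv2.imwrite("pics/z21.png",cv2.resize(s[100:200,300:420],(720,600),interpolation=2))
E
```

```text
(np.float64(-19.0), np.float64(-35.3)) [0.5048 0.3888 0.0733] [ 0.9083  0.1138 -0.0717]
```

View pics/z21.png

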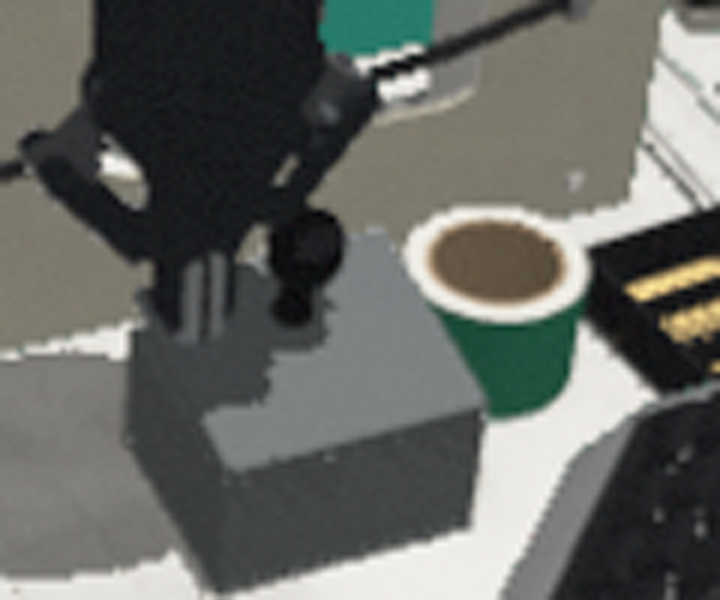

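Nearly shut, with about 10° left. Finishing in small steps while watching the force.

Emit:
carry_out(
  increments=[
    [0, 0, 0, 5, -1, 0, 0],
    [0, 0, 0, 4, 0, 0, 0],
    [0, 0, 0, 2, 0, 0, 0],
    [0, 0, 0, 0, 0, 0, 0],
  ],
)

```text
time: 41.75
ee_pos: [0.5045, 0.3896, 0.0629]
tcp_rot: [136.1, 89.7, 2.7]
wrist_force: [-0.4, -0.4, -0.1]
opening: 0.0002
```

Emit:
carry_out(
  increments=[
    [0, 0, 0, 1, 0, 0, 0],
    [0, 0, 0, 0, 0, 0, 0],
  ],
)

```text
time: 42.0
ee_pos: [0.5046, 0.3897, 0.0621]
tcp_rot: [138.5, 89.7, 5.1]
wrist_force: [-0.1, 0.3, -0.3]
opening: -0.0003
```

Emit:
carry_out(
  increments=[
    [0, 0, 0, 1, 0, 0, 0],
    [0, 0, 0, 0, 0, 0, 0],
  ],
)

```text
time: 42.25
ee_pos: [0.5046, 0.3898, 0.0616]
tcp_rot: [141.7, 89.7, 8.3]
wrist_force: [-0.1, -0.7, 2.6]
opening: 0.0
```

Emit:
carry_out(
  increments=[
    [0, 0, 0, 0.7, 0, 0, 0],
    [0, 0, 0, 0, 0, 0, 0],
  ],
)

```text
time: 42.5
ee_pos: [0.5046, 0.3899, 0.0615]
tcp_rot: [144.1, 89.7, 10.7]
wrist_force: [-3.4, -3.1, 8.0]
opening: 0.0002
```

Force is rising at z = 0.0615, so the lid is seated. Retreating to look.

Emit:
carry_out(
  increments=[
    [0, 0, 0, -10, 0, 0, 0],
    [0, 0, 0, -40, 0, 0, 0],
    [0, 0, 0, -50, 0, 0, 0],
    [0, 0, 0, -40, 0, 0, 0],
    [0, 0, 0, 0, 12, 50, 0],
    [0, 0, 0, 0, 30, 50, 0],
    [0, 0, 0, 0, 30, 50, 0],
    [0, 0, 0, 0, 30, 50, 0],
    [0, 0, 0, 0, 30, 50, 0],
    [0, 0, 0, 0, 40, 40, 0],
    [0, 0, 0, 0, 50, 20, 0],
    [0, 0, 0, 0, 0, 0, 0],
  ],
)

```text
time: 44.0
ee_pos: [0.4529, 0.0091, 0.2003]
tcp_rot: [134.0, 89.7, 0.4]
wrist_force: [0.1, 0.1, -1.0]
opening: -0.0001
```

Emit:
carry_out(
  increments=[
    [0, 0, 0, 0, 40, 20, 0],
    [0, 0, 0, 0, 40, 20, 0],
    [0, 0, 0, 0, 40, 20, 0],
    [0, 0, 0, 0, 40, 20, 0],
    [0, 0, 0, 0, 0, 0, 0],
    [0, 0, 0, 0, 0, 0, 0],
  ],
)

```text
time: 44.75
ee_pos: [0.5134, -0.1553, 0.2003]
tcp_rot: [145.5, 89.7, 12.1]
wrist_force: [-0.3, -0.1, 0.6]
opening: -0.0001
```

```bash
python3 - <<'E'
from h import *
o=sensors.get_obs(); print(o['time'],o['ee_pos'],o['wrist_force'])
s=vision.camera("scene")[...,::-1];t=vision.camera("top")[...,::-1]
cv2.imwrite("pics/s22.png",s);cv2.imwrite("pics/t22.png",t)
cv2.imwrite("pics/z22.png",np.hstack([cv2.resize(t[100:300,100:400],(400,267)),cv2.resize(s[130:330,220:420],(400,400))[:267]]))
cv2.imwrite("pics/z23.png",cv2.resize(s[120:320,220:400],None,fx=3,fy=3,interpolation=2))
# compare the cover with the initial images
s0=cv2.imread("pics/scene0.png");t0=cv2.imread("pics/top0.png")
print("cover region diff",np.abs(s[260:310,285:335].astype(int)-s0[260:310,285:335]).max(2).max(), np.abs(t[130:180,325:390].astype(int)-t0[130:180,325:390]).mean())
def knob(n,im,b):
    x,y,w,h=b; g=cv2.cvtColor(np.ascontiguousarray(im[y:y+h,x:x+w]),cv2.COLOR_BGR2GRAY); nn,l,st,c=cv2.connectedComponentsWithStats((g<55).astype(np.uint8))
    i=1+np.argmax(st[1:,4]); return c[i]+[x,y]
for n,a,b,bx in(("scene",s0,s,(292,278,28,28)),("top",t0,t,(362,138,25,25)),("scene",s0,s,(335,235,20,30)),("top",t0,t,(268,140,25,30))): 
    k0,k1=knob(n,a,bx),knob(n,b,bx); print(n,k0,k1,onz(n,k1,.088)-onz(n,k0,.088))
E
```

```text
44.75 [ 0.5134 -0.1553  0.2003] [-0.312  -0.0993  0.5888]
cover region diff 107 3.478974358974359
scene [303.8443 293.0164] [303.0603 292.5948] [-0.0015  0.0002 -0.    ]
top [372.4925 151.597 ] [372.6232 152.1304] [-0.0009 -0.0002  0.    ]
scene [345.1424 249.7605] [345.141  249.7213] [-0.      0.0001 -0.    ]
top [278.2089 153.6667] [278.2716 153.7026] [-0.0001 -0.0001  0.    ]
```

View pics/z23.png

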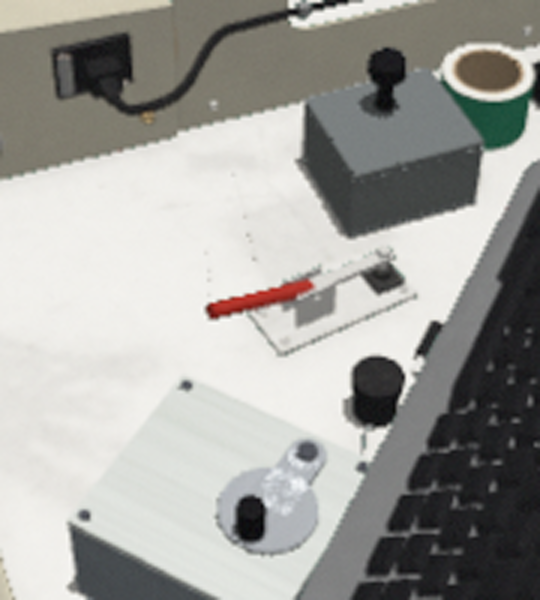

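View pics/t22.png

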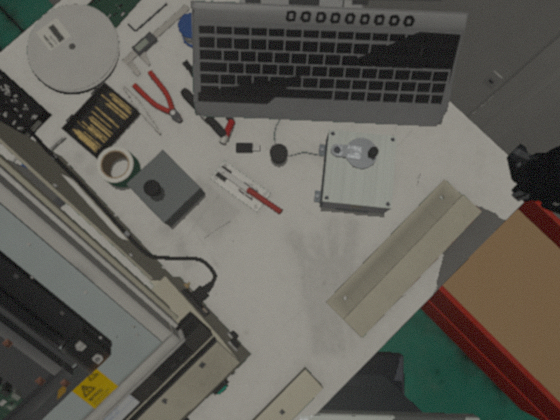

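The bench is clear and the lid is flat on the box. The knob is within about 1.5 mm of its starting place, which puts the cover within about 0.025 rad of closed. The loupe hasn't moved. Handing in.

```bash
python3 -c "
from workcell import job_done
print(job_done())"
```

```text
the job is handed in; nothing more can be done
None
```

The job is done and handed in at about 45 s of robot time; no verdict was reported. The bench held two 30 mm spacers and one 20 mm spacer. I swung the dust cover clear, dropped both 30 mm spacers through the port and swung the cover back. The 20 mm spacer went into the grey box, and I pushed its lid down slowly.

**Last checks:**
- **Cover:** the knob was within about 1.5 mm of its starting place, which is about 0.02 rad from closed against the 0.1 rad limit.
- **Lid:** it looked flat in both views. The push ended with 8 N of resistance at z = 0.0615 m; a shut lid's face should be at 0.061 m.
- **Bench and loupe:** no spacers were left on the bench, the loupe had moved about 0.1 mm, and the arm was clear of everything.

**Not seen directly:** I did not see the short spacer lying in the box, because the arm and lid blocked both views. It was still gripped (19.6 mm opening) just before I let go inside the box outline. Afterwards the fingers shut empty, and no spacer showed on the bench. I also saw the two 30 mm spacers in the feeder only as an empty port after each drop.

**Snag:** on the first approach the last joint reached its range limit, which tilted the tool slightly. I straightened it and used the other jaw direction.

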